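# Draw the burner jet with sprung tongs

### The arm

A 6-joint arm with a two-finger parallel gripper is mounted at the origin on the work surface. World frame = base frame: x ahead of the robot, y to its left, z up, the work surface at z = 0. Lengths are in m, angles in rad, forces in N, time in s.
With the tool pointing down it reaches from about 0.2 to 0.875 m from the base axis. Payload 3.4 kg.
Tool frame: the origin (TCP) lies midway between the tips of the shut fingers; the grasp point (between the pads) lies robot.hold_point_z behind it (robot.hold_point_z is the distance from the TCP to the grasp point, in m); z points along the fingers, x is the direction in which the jaws open and shut, and the axes are right-handed (so a half turn about z gives the same grasp; the last joint's range is limited). The gripper opens to 94 mm and grips with 3 to 60 N. Pads are 16 mm wide; open, the fingers measure 119 mm over their backs; the gripper's body (75 mm by 177 mm) begins 78 mm behind the grasp point.
Start: joints at [-1.384, 0.276, 1.505, -0, 1.361, -0.121], TCP at [0.174, -0.548, 0.171] pointing down, gripper open.
Joint ranges: [-2.89, 2.89], [-0.75, 2.08], [0.22, 2.7], [-1.18, 4.32], [0.11, 2.71], [-2.7, 2.7]. Speed limits (rad/s): [2.57, 2.57, 3.14, 3.14, 3.14, 3.14].

### API

Orientations are given as a 3x3 rotation matrix whose columns are the frame's x, y, z axes.
In Python, from plant import robot gives the robot as it stands. The module is installed in compiled form; this text tells all that it offers.
- The arm moves only by the shell command python3 -m handwheel 'ROWS'. ROWS is a JSON object of lists of equal length, an entry for each row: "twist": the turn, a rotation vector about the tool's x, y, z normalised to -1 to 1, where 1 is 4 degrees, a list of three; "delta_pos": the shift along the tool's x, y, z normalised to -1 to 1, where 1 is 0.04 m, a list of three; "hand": the closure, from 0 (fully open) to 1 (shut). A call has 1 to 8 rows; each row shifts and turns the commanded pose from where the row before left it, along the tool's axes as they then stand; what a row does not reach is not made up. A row lasts 1/12 s, in which the tool goes at most 41.7 mm and 7.16 degrees, less where a joint would pass 70% of its speed; a pose out of reach is approached as far as the arm can. A call with a number of a shift or a turn outside -1 to 1 is refused whole. A call with a gripper value outside its range is refused whole. The fingers move at their own pace and stop on an object; the grip force is fixed at half the most. Time passes only in rows, so rows that do not move let the fingers close. It gives the time, the measured TCP pose, the force and the opening at its end, in the units of the state.
- robot.observe(): the state, without advancing time (a new reading comes with each control period).
- robot.camera(name): name is "scene" or "top" or "wrist"; returns the picture (384x512x3 uint8, blue, green, red); there is no depth.
- robot.camera_info(name): a dict with "fov_y" (degrees; the focal length in pixels is half the picture's height over the tangent of half this angle, whatever the lens; pixels are square), "cx", "cy" (the principal point, pixels), "R" (3x3) and "t" (3): a world point X has camera coordinates R X + t. Camera axes: x right, y down, z forward; pixel columns grow to the right and rows downward; lengths in m; the calibration is good to about 2 mm. The wrist camera is an equidistant fisheye: a pixel r from the principal point sees the ray r / f radians off the axis. A picture is of the moment at which its call begins: read the wrist's pose just before it. camera_info takes no time and is no camera call; for the wrist camera it gives the pose at the moment of the call.
- robot.hand_in(): hands the job in, once; it reports no verdict.
The state is a dict: "t": time; "joints": joint angles; "joint_velocities": joint speeds; "tau": joint torques, N m; "eef_pos": TCP position; "tool_rot": TCP orientation; "contact_force": force on the tool from outside, world axes, zero at the start; "torque": the same for the moment, N m; "grip_width": finger opening in m.
Only numpy, scipy, OpenCV 4.12 (cv2) and the standard library are available. Lean on these libraries where they do the work, as an engineer would, in place of code of your own. Each camera call takes 0.05 s, during which the arm holds its last target.

### The job

The brass jet at the bottom of the open right-hand burner cup is still locked in its twist-lock seat, and the cup is too narrow for fingers. Take the sprung tongs from their upright rest, squeeze them shut on the jet deep in the cup without bruising the soft brass or digging into the burner, turn it until you feel its hidden lugs come free (they let go anticlockwise), draw it out and set it down inside the single pink cup that stands on its own. Then stand the tongs back in the slot of their rest and leave everything else where it is.

Things in the scene. Friction and masses are not known exactly. Their poses are not given: they have to be found in the camera images.
- jet_head (a point): Centre of the hex head of the loose brass burner jet (11 to 20 g). Head 10 mm across flats, 11.5 across corners, 9 high; nose above 7 wide, 3 high; below the head 10.8 mm of shank with two bayonet lugs (10 mm over both). z: jet axis, nose up; two flats face its own +y and -y, the others every 60 degrees. At the start the head's underside sits on the burner cup's floor, on the cup's axis.
- jet: The same jet: origin at the lower end of its shank, 15.3 mm below the head's centre. Its lugs are caught under the seat's plate (0.8 mm of play); the slots that let them out are hidden, 0.35 to 1.45 rad further anticlockwise seen from above, open 0.15 rad either side; past them it locks again. Free, it still drags 1 to 2 N for 3 mm. Over 6.5 N from one blade bruises it; 3.5 to 6 N turns and lifts it.
- cup_mouth (a point): Centre of the mouth of the open burner cup on the hob, level with its rim, z up. Round aluminium cup, vertical walls, bore 38 mm, rim 93 mm above the counter and 8 mm above the top plate, flat floor 42 mm below the rim. About 50 mm from its axis, towards the back and the left, stand a white ceramic spark electrode and a steel flame probe, ending 22 mm above the top plate. More than 15 N from the tongs digs into it.
- hob: Two-burner gas hob, fixed, 340 mm deep (x), 620 wide (y), top plate 85 above the counter, black knobs on the front (-x). Origin on the counter under its centre. The open burner cup is at x -20, y -155 mm in its frame; the left burner at x -20, y +155 is complete and carries the frying pan (all below 200 mm above the counter).
- tongs_mid (a point): Place to grip the sprung steel tongs (150 mm long, about 80 g): half-way between the blades, 95 mm above the tips, 55 below the bow's top. z runs from tips to bow; they stand upright, tips down. The blades close along y: fingers go on their outer faces at +y and -y. Outer width here W, over ribbed thumb plates 12 mm high: 37.5 mm relaxed, 24 mm with the blades parallel. Blades flat, 16 mm wide (10 mm in the lowest 48 mm), hinged 138 mm above the tips.
- tongs_tip (a point): Point between the tips at the level of their lower ends; axes as tongs_mid. Tip pads flat, 10 mm wide (x), 14 high. Inside gap of the tips: 10 mm at W = 24 mm, then 3.2 mm more for each mm more of W (W 27.5: 21 mm inside, 29 mm over the outsides; relaxed: 53 and 61 mm).
- tongs: The bow of the tongs, carrying both blades; origin and axes as tongs_tip. Spring: holding W = 27.5 mm takes about 5 N of squeeze, W = 24 mm 7 N. With the jet between the tips each further newton of squeeze adds 0.32 N per blade on the jet: a 20 N squeeze puts about 4 N on it, 28 N about 6.5 N. Held by friction, the tongs slip in the fingers when pushed hard along their length.
- tongs_left: The tongs' blade on the +y side; origin at its hinge, 138 mm above the tips; its own z runs up along the blade. It leans 0.157 rad outwards when relaxed and is parallel to the tongs when the tips are 10 mm apart.
- tongs_right: The tongs' blade on the -y side, as tongs_left, mirrored.
- rest_floor (a point): Centre of the floor of the slot in the white ceramic tongs rest (loose, 0.7 kg; saucer 92 x 116 mm with an upright slotted pocket). Slot inside 23 mm along its own x, 72 mm along its own y, along which the blades spread; open at the top, 60 mm deep, floor 8 mm above the counter, walls 6 mm. z up.
- cup: The single pink hard silicone cup, standing open side up on the counter, away from the stack (loose, 60 g): 50 mm wide at the foot, 62 mm at the rim, 35 mm high, wall 3 mm, inner floor 4 mm above its underside. Origin at the centre of its underside, z up.
- cup_stack: Bystander: stack of four nested pink cups of the same kind, 62 mm high; origin at the underside.
- rice_mold: Bystander: orange plastic rice mold, open box with three cells, 155 x 62 mm, 40 mm high; origin at the underside.
- burner_crown: Bystander: the aluminium flame crown taken off the burner, 68 mm wide, 18 mm high; origin at the underside.
- burner_cap: Bystander: the dark burner cap, 66 mm wide, 9 mm high; origin at the underside.
- frying_pan: Bystander: small aluminium frying pan on the left burner, 165 mm wide, 40 mm high, with a black handle along its own +y; origin at the underside.
- wooden_spoon: Bystander: wooden spoon lying in front of the hob; origin at the underside.
Not all that is in view belongs to the job. Of the things shaped like the tongs, the bare steel one is meant.

How it is judged:
On the way, in this order (a step that is already met when the one before it is completed fails the run):
1. both tongs blades grip the jet while it is still seated in the burner cup (contact force between each of tongs_left, tongs_right and jet above 1.5 N and z of jet_head in the frame of cup_mouth below -0.028 m), for 0.1 s.
2. the jet, held by the tongs, is drawn clear of the burner cup (contact force between each of tongs_left, tongs_right and jet above 0.8 N and z of jet_head in the frame of cup_mouth above 0.02 m), for 0.1 s.
3. the jet, still held by the tongs, is down inside the single cup, below its rim (contact force between each of tongs_left, tongs_right and jet above 0.5 N and horizontal distance between jet_head and cup below 0.028 m and z of jet_head in the frame of cup below 0.034 m), for 0.1 s.
4. the jet lies released in the single cup (horizontal distance between jet_head and cup below 0.028 m and z of jet_head in the frame of cup between 0 and 0.026 m and contact force between tongs and jet below 0.1 N and z of tongs_tip in the frame of cup above 0.03 m), for 0.2 s.
At the end, for the whole second after the job is handed in: The jet lies in the single pink cup (head within 28 mm of its axis, below 26 mm height), cup upright; the tongs stand released in the slot of their rest, tips within 12 mm of its floor and 16 mm of its centre, upright within 0.26 rad; cup and rest within 40 mm of where they stood; all at rest (horizontal distance between jet_head and cup below 0.028 m and z of jet_head in the frame of cup between 0 and 0.026 m and angle between cup's own z axis and vertical below 0.15 rad and linear speed of each of jet, tongs below 0.02 m/s and distance of each of cup, rest_floor from where it was at the start of the episode below 0.04 m and horizontal distance between tongs_tip and rest_floor below 0.016 m and z of tongs_tip in the frame of rest_floor below 0.012 m and angle between tongs_tip's own z axis and vertical below 0.26 rad and angle between rest_floor's own z axis and vertical below 0.1 rad); the robot touches nothing.
It fails at once if a tongs blade squeezes the soft brass jet with more than 6.5 N (contact force between any of tongs_left, tongs_right and jet above 6.5 N).
It fails at once if the tongs press on the burner with more than 15 N (contact force between tongs and hob above 15 N).
It fails at once if the gripper's fingers touch the jet (contact force between the fingers and jet above 0.3 N).
It fails at once if a bystander is moved by more than 30 mm (distance of any of cup_stack, rice_mold, burner_crown, burner_cap, frying_pan, wooden_spoon from where it was at the start of the episode above 0.03 m).
It also fails if it takes over 72 s, if anything falls off the work surface, if the arm or the gripper's body presses on something with over 40 N, if the wrist force passes 120 N, or if a joint passes its speed limit or range.

## Working session

There is one attempt and no reset: what is moved stays moved. The work goes in short steps, Python scripts to look and compute and a shell command to move; the robot and the scene stay as the last step left them, time stands still between calls to the robot, and variables do not carry over. Pictures are saved under pics/ and viewed, and the job is handed in when it is done.

```bash
mkdir -p pics; ls; python3 - <<'E'
from plant import robot
import cv2,numpy as np
np.set_printoptions(precision=4,suppress=True)
s=robot.observe()
for k,v in s.items(): print(k,np.array(v))
print(robot.hold_point_z)
for n in ["scene","top","wrist"]:
    i=robot.camera_info(n); print(n,i)
    cv2.imwrite(f"pics/a_{n}.png",robot.camera(n))
E
```

```text
pics
t 0.0
joints [-1.384   0.2766  1.5061  0.      1.3607 -0.121 ]
joint_velocities [-0.0005 -0.0002  0.0018 -0.0007 -0.0009 -0.0005]
tau [ -0.0002 -40.4588 -23.7228   0.0701   0.0343  -0.0001]
eef_pos [ 0.1741 -0.5473  0.1698]
tool_rot [[ 0.303  -0.953  -0.0003]
 [-0.953  -0.303   0.0018]
 [-0.0018 -0.0002 -1.    ]]
contact_force [0.4041 1.2212 0.2473]
torque [ 0.0242 -0.0017  0.058 ]
grip_width 0.0941325337443048
0.0188
scene {'fov_y': 56.410721891102966, 'cx': 249.1131205715298, 'cy': 190.00712535499218, 'R': array([[ 0.0342,  0.9993, -0.0129],
       [ 0.6512, -0.032 , -0.7582],
       [-0.7581,  0.0175, -0.6518]]), 't': array([-0.0269, -0.2147,  1.5562])}
top {'fov_y': 56.916227846055456, 'cx': 257.6831315764213, 'cy': 191.53845829783137, 'R': array([[ 0.0584, -0.9983,  0.0057],
       [-0.9716, -0.0581, -0.2292],
       [ 0.2292,  0.0078, -0.9734]]), 't': array([-0.0104,  0.5033,  1.0194])}
wrist {'fov_y': 65.70646984690485, 'cx': 251.7984207799052, 'cy': 189.89174277194746, 'R': array([[ 0.3042, -0.9526, -0.0018],
       [-0.9165, -0.2931,  0.2722],
       [-0.2598, -0.0811, -0.9622]]), 't': array([-0.5736, -0.0292,  0.3921])}
```

View pics/a_scene.png

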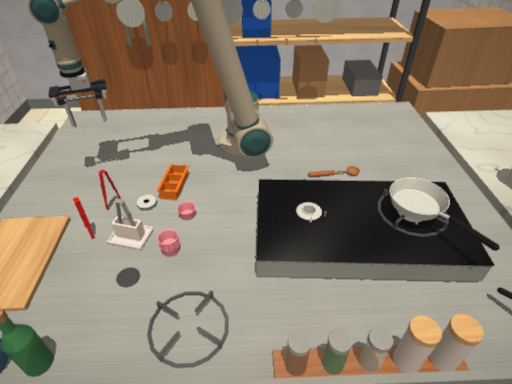

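View pics/a_top.png

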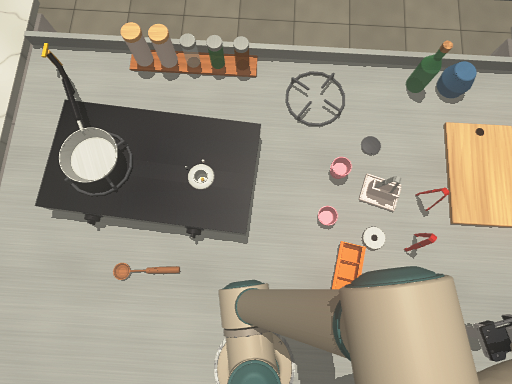

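View pics/a_wrist.png

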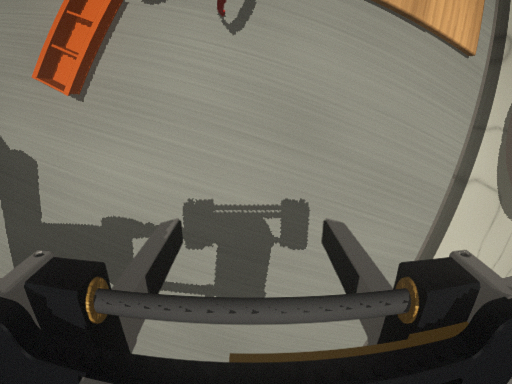

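```bash
python3 - <<'E'
import cv2,numpy as np
a=cv2.imread("pics/a_scene.png");b=cv2.imread("pics/a_top.png")
c1=cv2.resize(a[160:300,70:250],None,fx=4,fy=4,interpolation=cv2.INTER_CUBIC)
c2=cv2.resize(b[120:260,300:460],None,fx=4,fy=4,interpolation=cv2.INTER_CUBIC)
c3=cv2.resize(b[150:205,165:240],None,fx=7,fy=7,interpolation=cv2.INTER_CUBIC)
cv2.imwrite("pics/b1.png",c1);cv2.imwrite("pics/b2.png",c2);cv2.imwrite("pics/b3.png",c3)
E
```

```text
(no output)
```

View pics/b1.png

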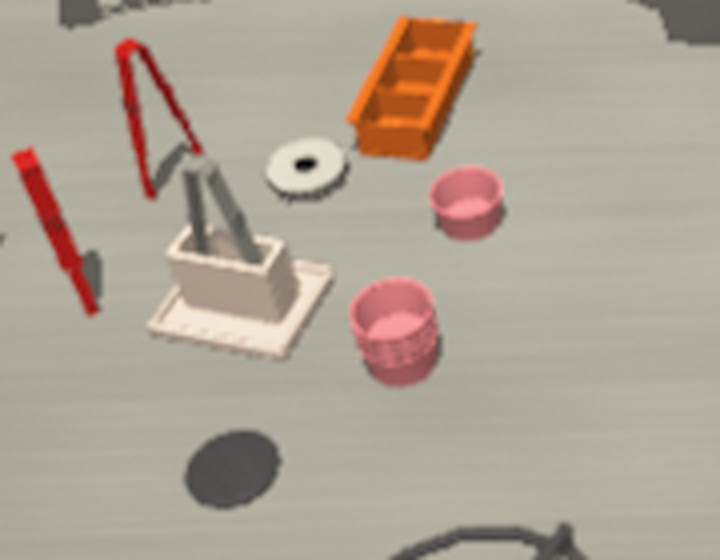

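View pics/b2.png

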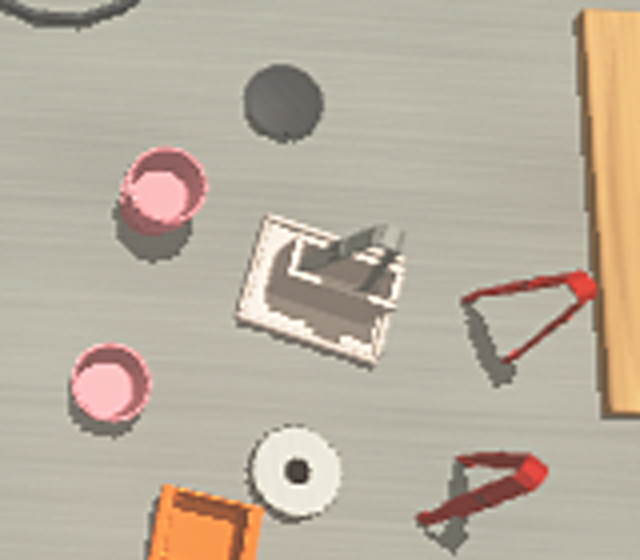

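View pics/b3.png

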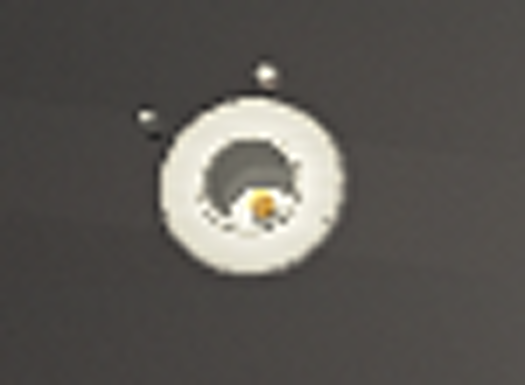

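```bash
cat > h.py <<'E'
import numpy as np,cv2
np.set_printoptions(precision=4,suppress=True)
def ray(info,u,v,fish=False,H=384):
    f=H/2/np.tan(np.radians(info['fov_y'])/2)
    x=(u-info['cx'])/f;y=(v-info['cy'])/f
    if fish:
        r=np.hypot(x,y);s=np.sinc(r/np.pi)/1.0
        d=np.array([x*s,y*s,np.cos(r)])
    else: d=np.array([x,y,1.])
    R=np.array(info['R']);t=np.array(info['t'])
    d=R.T@d;return -R.T@t,d/np.linalg.norm(d)
def onz(info,u,v,z,fish=False):
    C,d=ray(info,u,v,fish);return C+d*(z-C[2])/d[2]
def two(i1,p1,i2,p2,f1=False,f2=False):
    C1,d1=ray(i1,*p1,f1);C2,d2=ray(i2,*p2,f2)
    A=np.array([d1,-d2]).T;s=np.linalg.lstsq(A,C2-C1,rcond=None)[0]
    a=C1+s[0]*d1;b=C2+s[1]*d2;return (a+b)/2,np.linalg.norm(a-b)
def proj(info,X,fish=False,H=384):
    f=H/2/np.tan(np.radians(info['fov_y'])/2)
    c=np.array(info['R'])@np.asarray(X,float)+np.array(info['t'])
    if fish:
        n=np.hypot(c[0],c[1]);th=np.arctan2(n,c[2]);k=f*th/max(n,1e-12)
        return info['cx']+k*c[0],info['cy']+k*c[1]
    return info['cx']+f*c[0]/c[2],info['cy']+f*c[1]/c[2]
E
python3 - <<'E'
from h import *
from plant import robot
T=robot.camera_info("top");S=robot.camera_info("scene");W=robot.camera_info("wrist")
o=robot.observe();R=np.array(o['tool_rot']);p=np.array(o['eef_pos'])
for n,i in(("top",T),("scene",S),("wrist",W)):
    C=-np.array(i['R']).T@np.array(i['t']);print(n,"cam",C)
print("wristcam in tool",R.T@(C-p)); print(np.array(W['R'])@R)
print("cupmouth",onz(T,165+250/7,150+185/7,.093),"jet",onz(T,165+263/7,150+205/7,.0635))
print("hob corners",[onz(T,*q,.085)[:2] for q in((66,100),(261,124),(247,236),(37,206))])
a=cv2.imread("pics/a_top.png");hsv=cv2.cvtColor(a,cv2.COLOR_BGR2HSV)
m=cv2.inRange(hsv,(165,60,100),(179,255,255))
n,l,st,ce=cv2.connectedComponentsWithStats(m)
for k in range(1,n):
    if st[k,4]>40: print(st[k],ce[k])
for nm,q in(("rest TL slot",(300+300/4,120+240/4)),("TR",(300+405/4,120+265/4)),("BR",(300+395/4,120+307/4)),("BL",(300+295/4,120+278/4))):
    print(nm,onz(T,*q,.068))
for q in((265,215),(238,322),(375,368)): print("saucer",onz(T,300+q[0]/4,120+q[1]/4,.008))
print("bow",two(T,(300+390/4,120+232/4),S,(70+200/4,160+157/4)))
print("cup rim",onz(T,300+111/4,120+380/4,.033))
E
```

```text
top cam [0.256  0.0109 1.1077]
scene cam [ 1.3205 -0.0072  0.8513]
wrist cam [ 0.2496 -0.5233  0.3843]
wristcam in tool [-0.0006 -0.0793 -0.2142]
[[ 1.     -0.0013  0.0002]
 [ 0.0013  0.9622 -0.2724]
 [ 0.0001  0.2724  0.9622]]
cupmouth [0.5308 0.1906 0.093 ] jet [0.5301 0.1893 0.0635]
hob corners [array([0.7562, 0.6386]), array([0.7125, 0.0214]), array([0.3636, 0.0421]), array([0.4148, 0.6614])]
rest TL slot [ 0.5581 -0.3352  0.068 ]
TR [ 0.5432 -0.4145  0.068 ]
BR [ 0.51   -0.4059  0.068 ]
BL [ 0.5281 -0.3309  0.068 ]
saucer [ 0.5948 -0.3273  0.008 ]
saucer [ 0.505  -0.3048  0.008 ]
saucer [ 0.4743 -0.4125  0.008 ]
bow (array([ 0.5402, -0.3648,  0.1614]), np.float64(0.0034954824814836826))
cup rim [ 0.4479 -0.1997  0.033 ]
```

```bash
python3 -m handwheel '{"twist":[[0,0,0],[0,0,0],[0,0,0],[0,0,0],[0,0,0],[0,0,0],[0,0,0],[0,0,0]],"delta_pos":[[0,0,-0.7],[-0.15,-0.8,-0.55],[-0.15,-0.9,0],[-0.15,-0.9,0],[-0.15,-0.9,0],[-0.15,-0.9,0],[-0.15,-0.9,0],[-0.15,-0.9,0]],"hand":[0,0,0,0,0,0,0,0]}'
python3 -m handwheel '{"twist":[[0,0,0],[0,0,0],[0,0,0],[0,0,0],[0,0,0],[0,0,0]],"delta_pos":[[-0.15,-0.9,0],[-0.15,-0.9,0],[-0.15,-0.9,0],[-0.15,-0.9,0],[0,0,0],[0,0,0]],"hand":[0,0,0,0,0,0]}'
cat > look.py <<'E'
import sys
from h import *
from plant import robot
import pickle
def look(name,cam="wrist"):
    i=robot.camera_info(cam);o=robot.observe();im=robot.camera(cam)
    cv2.imwrite(f"pics/{name}.png",im);pickle.dump((i,o),open(f"pics/{name}.pkl","wb"))
    R=np.array(o['tool_rot']);print(o['t'],np.array(o['eef_pos']),"yaw",np.arctan2(R[1,0],R[0,0]),"z",R[:,2],"j",np.array(o['joints']),"w",o['grip_width'],"F",np.array(o['contact_force']),np.array(o['torque']))
    return im,i,o
if __name__=="__main__": look(sys.argv[1],*(sys.argv[2:]))
E
python3 look.py rest1
```

```text
t: 0.82
eef_pos: [0.3991, -0.4316, 0.2204]
tool_rot: [[0.303, -0.953, -0.0], [-0.953, -0.303, 0.0], [-0.0, 0.0, -1.0]]
contact_force: [-0.3, -1.1, -0.3]
grip_width: 0.0941
t: 1.32
eef_pos: [0.5289, -0.3651, 0.2197]
tool_rot: [[0.306, -0.952, -0.001], [-0.952, -0.306, 0.001], [-0.001, 0.001, -1.0]]
contact_force: [-0.6, -0.4, -0.3]
grip_width: 0.0939
1.3167 [ 0.5289 -0.3651  0.2197] yaw -1.2596969086329377 z [-0.0014  0.0006 -1.    ] j [-0.7121  0.3602  1.2603 -0.0004  1.5226  0.5476] w 0.0938870367738077 F [-0.636  -0.4406 -0.3101] [-0.0102  0.0309 -0.0156]
```

View pics/rest1.png

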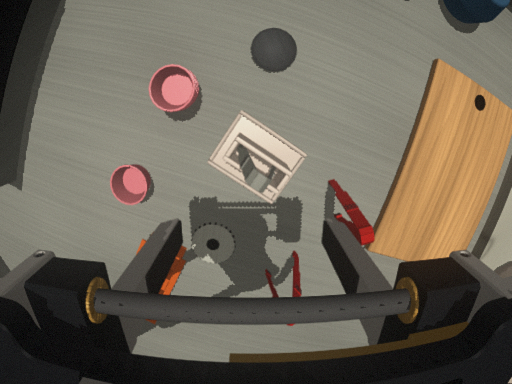

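```bash
python3 - <<'E'
from h import *;import pickle
a=cv2.imread("pics/rest1.png")
cv2.imwrite("pics/rest1c.png",cv2.resize(a[95:215,190:320],None,fx=5,fy=5,interpolation=cv2.INTER_CUBIC))
i,o=pickle.load(open("pics/rest1.pkl","rb"))
print(proj(i,o['eef_pos'],True), -np.array(i['R']).T@np.array(i['t']), np.array(i['R']))
E
```

```text
(np.float64(252.46154725584375), np.float64(213.3063695131936)) [ 0.6045 -0.3404  0.4339] [[ 0.3073 -0.9516 -0.0013]
 [-0.9152 -0.296   0.2734]
 [-0.2606 -0.0829 -0.9619]]
```

View pics/rest1c.png

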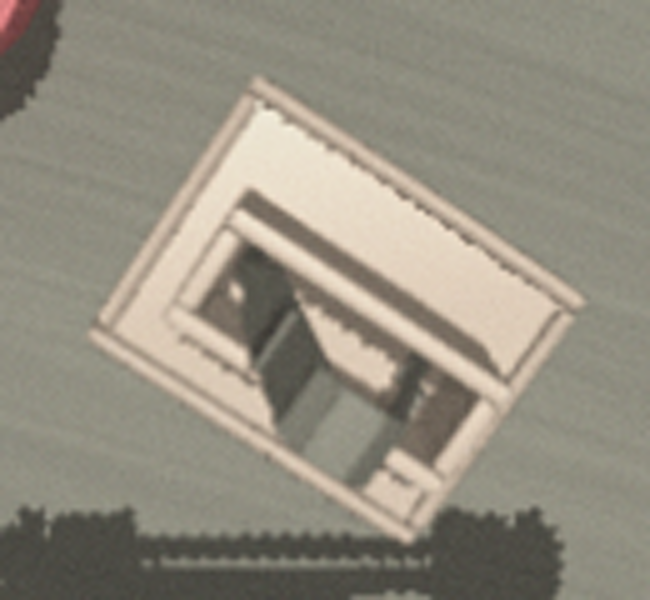

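```bash
python3 - <<'E'
from h import *;import pickle
i,o=pickle.load(open("pics/rest1.pkl","rb"))
c=lambda q:(190+(q[0]-2)/5,95+(q[1]-2)/5)
def show(n,pts,z):
    P=np.array([onz(i,*c(q),z,True)[:2] for q in pts]);print(n,P.tolist(),"c",P.mean(0))
    for k in range(len(P)):
        d=P[(k+1)%len(P)]-P[k];print("  ",np.linalg.norm(d),np.degrees(np.arctan2(d[1],d[0])))
show("saucer",[(255,75),(95,330),(410,540),(582,303)],.010)
show("pocket outer",[(235,208),(168,318),(430,503),(512,395)],.068)
# bow
show("bow",[(322,368),(408,415),(357,490),(272,440)],.158)
b=onz(i,*c((340,428)),.158,True);print("bow c",b)
E
```

```text
saucer [[0.5967457546232912, -0.32575034223715926], [0.5125203190409073, -0.3034105352326626], [0.47992795409997324, -0.41134394293670185], [0.5639365069472413, -0.43587623707329126]] c [ 0.5383 -0.3691]
   0.0871377700887534 165.14501878080833
   0.1127469855519401 -106.80260170427812
   0.08751725776723336 -16.278933508974337
   0.11490935317252111 73.40989476191773
pocket outer [[0.5650002354146342, -0.3330074456081942], [0.5335795898767234, -0.3252389118117311], [0.5080523044048347, -0.40328652758715644], [0.5415137118961262, -0.4138318225485725]] c [ 0.537  -0.3688]
   0.03236675892587676 166.11252663393543
   0.0821162141832642 -108.11153491217286
   0.035083743202821475 -17.492140248276066
   0.08416767012805917 73.7968155845124
bow [[0.5507215001491009, -0.35958688804434596], [0.5470825016074305, -0.37804722336281193], [0.5299115452655709, -0.373472036506299], [0.5343787369165092, -0.3548206829378747]] c [ 0.5405 -0.3665]
   0.01881558637025382 -101.15147024826962
   0.017770033102559413 165.08021841469954
   0.01917886313576969 76.53079824922747
   0.01702359013820251 -16.25880188742463
bow c [ 0.5406 -0.3665  0.158 ]
```

```bash
python3 -m handwheel '{"twist":[[0,0,0],[0,0,0],[0,0,0],[0,0,0],[0,0,0],[0,0,0],[0,0,0],[0,0,0]],"delta_pos":[[-0.94,-0.3,0],[-0.94,-0.3,0],[-0.94,-0.3,0],[-0.94,-0.3,0],[-0.94,-0.3,0],[-0.94,-0.3,0],[-0.94,-0.3,0],[-0.94,-0.3,0]],"hand":[0,0,0,0,0,0,0,0]}'
python3 -m handwheel '{"twist":[[0,0,0],[0,0,0],[0,0,0],[0,0,0],[0,0,0],[0,0,0],[0,0,0],[0,0,0]],"delta_pos":[[-0.94,-0.3,0],[-0.94,-0.3,0],[-0.94,-0.3,0],[-0.94,-0.3,0],[-0.94,-0.3,0],[-0.94,-0.3,0],[0,0,0.5],[0,0,0]],"hand":[0,0,0,0,0,0,0,0]}'
python3 look.py jet1
```

```text
t: 2.03
eef_pos: [0.5267, -0.0505, 0.2209]
tool_rot: [[0.3, -0.954, -0.0], [-0.954, -0.3, -0.001], [0.001, 0.0, -1.0]]
contact_force: [0.6, 0.3, -1.4]
grip_width: 0.094
t: 2.7
eef_pos: [0.526, 0.186, 0.198]
tool_rot: [[0.305, -0.952, -0.005], [-0.952, -0.305, -0.002], [0.0, 0.006, -1.0]]
contact_force: [-0.8, -0.7, -0.4]
grip_width: 0.0942
2.7 [0.526 0.186 0.198] yaw -1.2612382170461203 z [-0.0052 -0.002  -1.    ] j [ 0.2159  0.2395  1.4879 -0.0009  1.4196  1.4772] w 0.09417570755482223 F [-0.7513 -0.7483 -0.3879] [-0.0041  0.0838 -0.0118]
```

View pics/jet1.png

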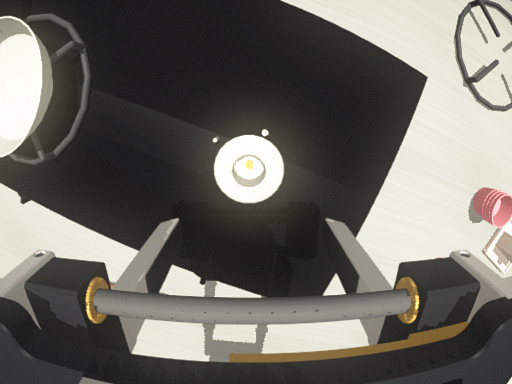

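```bash
python3 -m handwheel '{"twist":[[0,0,0],[0,0,0],[0,0,0],[0,0,0]],"delta_pos":[[0,0,0.8],[0,0,0.9],[0,0,0],[0,0,0]],"hand":[0,0,0,0]}'
python3 look.py jet2; python3 - <<'E'
from h import *
a=cv2.imread("pics/jet2.png")
cv2.imwrite("pics/jet2c.png",cv2.resize(a[140:240,190:310],None,fx=6,fy=6,interpolation=cv2.INTER_CUBIC))
E
```

```text
t: 3.08
eef_pos: [0.5274, 0.1839, 0.1321]
tool_rot: [[0.3, -0.954, -0.004], [-0.954, -0.3, -0.001], [0.0, 0.004, -1.0]]
contact_force: [1.0, 0.8, 0.6]
grip_width: 0.094
3.0833 [0.5274 0.1839 0.1321] yaw -1.2657436959656405 z [-0.0036 -0.0015 -1.    ] j [ 0.2115  0.278   1.6005 -0.0007  1.2669  1.4774] w 0.09397113657722012 F [1.0187 0.8259 0.5806] [0.0463 0.0288 0.0141]
```

View pics/jet2c.png

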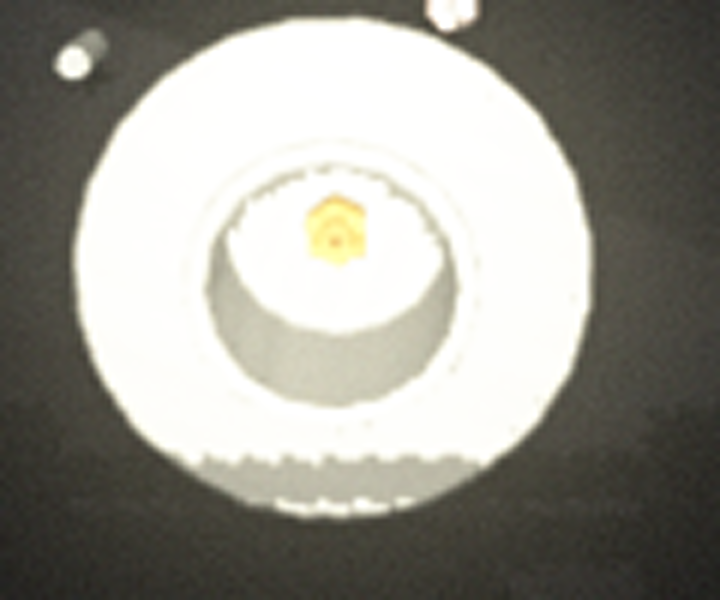

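```bash
python3 - <<'E'
from h import *;import pickle
a=cv2.imread("pics/jet2.png");i,o=pickle.load(open("pics/jet2.pkl","rb"))
hsv=cv2.cvtColor(a,cv2.COLOR_BGR2HSV)
c=a[164:192,232:262];
b=c[:,:,0].astype(float);b=255*(b-b.min())/(b.max()-b.min())
g=c[:,:,1].astype(float);g=255*(g-g.min())/(g.max()-g.min())
cv2.imwrite("pics/jet2z.png",np.hstack([cv2.resize(x,None,fx=13,fy=13,interpolation=cv2.INTER_CUBIC) for x in (b,g)]).clip(0,255).astype(np.uint8))
m=(b<130).astype(np.uint8)
cs,_=cv2.findContours(cv2.resize(m,None,fx=1,fy=1),cv2.RETR_EXTERNAL,cv2.CHAIN_APPROX_NONE)
# top face z 0.060: map pixels with mask to world and fit
big=cv2.resize(b.astype(np.float32),None,fx=8,fy=8,interpolation=cv2.INTER_CUBIC);mm=(big<150).astype(np.uint8)
cs,_=cv2.findContours(mm,cv2.RETR_EXTERNAL,cv2.CHAIN_APPROX_NONE);ct=max(cs,key=cv2.contourArea)[:,0,:]
P=np.array([onz(i,232+(u+.5)/8-.5,164+(v+.5)/8-.5,.0595,True)[:2] for u,v in ct])
q=P-(P.max(0)+P.min(0))/2
best=[]
for d in range(0,180,5):
    n=np.array([np.cos(np.radians(d)),np.sin(np.radians(d))]);w=np.ptp(P@n);best.append((d,round(w*1000,2)))
print(best)
def circ(mask):pass
# rim of the bore, by edge on crop coordinates
e=[(210,285),(334,165),(460,285),(334,408)]
R=[onz(i,190+(x+.5)/6-.5,140+(y+.5)/6-.5,.093,True)[:2] for x,y in e];print(np.array(R),"bore c",(R[0]+R[2])/2,(R[1]+R[3])/2)
e=[(77,265),(334,17),(592,265),(334,518)]
R=[onz(i,190+(x+.5)/6-.5,140+(y+.5)/6-.5,.093,True)[:2] for x,y in e];print(np.linalg.norm(R[0]-R[2]),"outer c",(R[0]+R[2])/2,(R[1]+R[3])/2)
print("jet nose",onz(i,190+335.5/6-.5,140+240.5/6-.5,.063,True))
e=[(227,235),(445,235)];print(np.array([onz(i,190+(x+.5)/6-.5,140+(y+.5)/6-.5,.051,True)[:2] for x,y in e]).mean(0))
E
```

```text
[(0, np.float64(11.21)), (5, np.float64(11.48)), (10, np.float64(11.65)), (15, np.float64(11.73)), (20, np.float64(11.8)), (25, np.float64(11.85)), (30, np.float64(11.8)), (35, np.float64(11.67)), (40, np.float64(11.45)), (45, np.float64(11.44)), (50, np.float64(11.49)), (55, np.float64(11.47)), (60, np.float64(11.44)), (65, np.float64(11.48)), (70, np.float64(11.5)), (75, np.float64(11.42)), (80, np.float64(11.26)), (85, np.float64(11.07)), (90, np.float64(10.81)), (95, np.float64(10.47)), (100, np.float64(10.12)), (105, np.float64(9.75)), (110, np.float64(9.67)), (115, np.float64(9.85)), (120, np.float64(10.15)), (125, np.float64(10.5)), (130, np.float64(10.84)), (135, np.float64(11.1)), (140, np.float64(11.3)), (145, np.float64(11.44)), (150, np.float64(11.5)), (155, np.float64(11.52)), (160, np.float64(11.47)), (165, np.float64(11.34)), (170, np.float64(11.16)), (175, np.float64(11.11))]
[[0.5295 0.2104]
 [0.5523 0.1982]
 [0.5406 0.1752]
 [0.5167 0.1872]] bore c [0.5351 0.1928] [0.5345 0.1927]
0.07613668416560844 outer c [0.538  0.1939] [0.5362 0.1933]
jet nose [0.5343 0.1932 0.063 ]
[0.5322 0.1926]
```

View pics/jet2z.png

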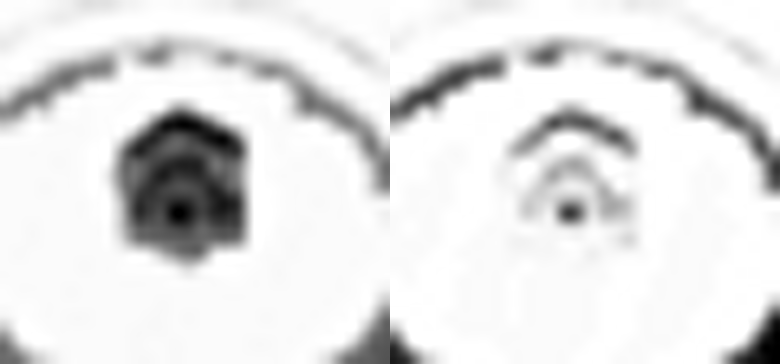

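```bash
python3 -m handwheel '{"twist":[[0,0,0],[0,0,0],[0,0,0],[0,0,0],[0,0,0],[0,0,0],[0,0,0],[0,0,0]],"delta_pos":[[0,0,-0.9],[0.4,0,-0.9],[0.94,0.276,-0.4],[0.94,0.276,0],[0.94,0.276,0],[0.94,0.276,0],[0.94,0.276,0],[0.94,0.276,0]],"hand":[0,0,0,0,0,0,0,0]}'
python3 -m handwheel '{"twist":[[0,0,0],[0,0,0],[0,0,0],[0,0,0],[0,0,0],[0,0,0],[0,0,0.95],[0,0,0.95]],"delta_pos":[[0.94,0.276,0],[0.94,0.276,0],[0.94,0.276,0],[0.94,0.276,0],[0.94,0.276,0],[0.94,0.276,0],[0.94,0.276,0],[0.63,0.276,0]],"hand":[0,0,0,0,0,0,0,0]}'
python3 -m handwheel '{"twist":[[0,0,0.96],[0,0,0.96],[0,0,0.96],[0,0,0.96],[0,0,0.96],[0,0,0.96],[0,0,0.96],[0,0,0]],"delta_pos":[[0,0,0],[0,0,0],[0,0,0],[0,0,0],[0,0,0],[0,0,0],[0,0,0],[0,0,0]],"hand":[0,0,0,0,0,0,0,0]}'
python3 look.py rest2; python3 - <<'E'
from h import *
a=cv2.imread("pics/rest2.png")
cv2.imwrite("pics/rest2c.png",cv2.resize(a[90:250,170:330],None,fx=4.9,fy=3.7,interpolation=cv2.INTER_CUBIC))
cv2.imwrite("pics/rest2c.png",cv2.resize(a[90:240,165:345],None,fx=4,fy=4,interpolation=cv2.INTER_CUBIC))
E
```

```text
t: 3.8
eef_pos: [0.5396, -0.0665, 0.2242]
tool_rot: [[0.302, -0.953, 0.006], [-0.953, -0.302, -0.002], [0.004, -0.005, -1.0]]
contact_force: [1.2, 0.4, -0.4]
grip_width: 0.0942
t: 4.47
eef_pos: [0.5405, -0.3704, 0.2236]
tool_rot: [[0.168, -0.986, 0.004], [-0.986, -0.168, -0.005], [0.006, -0.003, -1.0]]
contact_force: [0.5, -0.0, 0.4]
grip_width: 0.0942
t: 5.13
eef_pos: [0.5403, -0.3665, 0.2239]
tool_rot: [[-0.292, -0.956, 0.004], [-0.956, 0.292, -0.004], [0.002, -0.005, -1.0]]
contact_force: [-0.1, -0.3, 0.1]
grip_width: 0.0939
5.1333 [ 0.5403 -0.3665  0.2239] yaw -1.867113258657074 z [ 0.0038 -0.0037 -1.    ] j [-0.7023  0.3708  1.2341 -0.0004  1.5315  1.1648] w 0.09388417732071974 F [-0.1199 -0.3473  0.077 ] [0.0515 0.0322 0.0162]
```

View pics/rest2c.png

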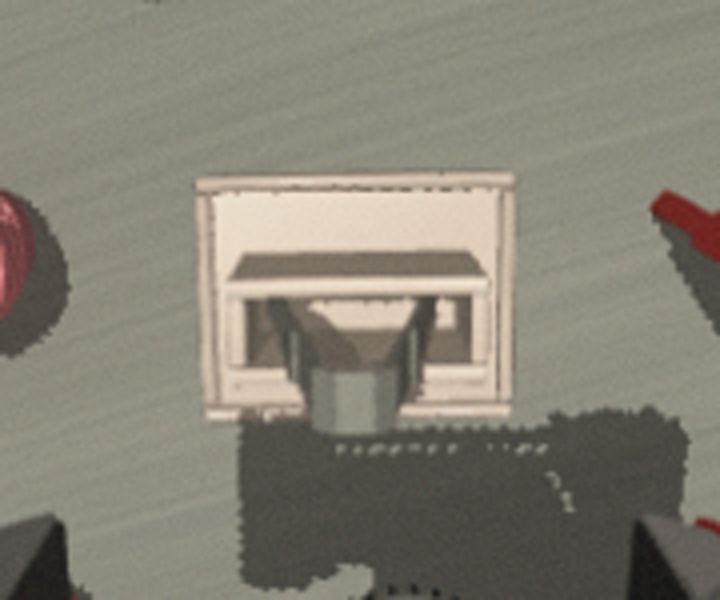

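```bash
python3 - <<'E'
from h import *;import pickle
i,o=pickle.load(open("pics/rest2.pkl","rb"));R=np.array(o['tool_rot']);p=np.array(o['eef_pos'])
c=lambda x,y:(165+(x+.5)/4-.5,90+(y+.5)/4-.5)
for n,q,z in (("bow",(354,403),.158),("bowL",(354,372),.158),("bowN",(354,433),.158),("pocket",(357,324),.068),("saucTL",(195,178),.012),("saucTR",(515,173),.012),("saucBL",(208,418),.012),("saucBR",(512,413),.012)):
    X=onz(i,*c(*q),z,True);print(n,X,"tool",R.T@(X-p))
X=np.mean([onz(i,*c(*q),.012,True) for q in((195,178),(515,173),(208,418),(512,413))],0);print("sauc c",X,R.T@(X-p))
E
```

```text
bow [ 0.5395 -0.3674  0.158 ] tool [0.0009 0.0008 0.0659]
bowL [ 0.547  -0.3697  0.158 ] tool [ 0.0009 -0.007   0.0659]
bowN [ 0.5321 -0.3652  0.158 ] tool [0.001  0.0085 0.0658]
pocket [ 0.5399 -0.3692  0.068 ] tool [0.0023 0.0003 0.1559]
saucTL [ 0.5972 -0.3262  0.012 ] tool [-0.0557 -0.0416  0.2119]
saucTR [ 0.5655 -0.4369  0.012 ] tool [ 0.0594 -0.0436  0.2122]
saucBL [ 0.5105 -0.3024  0.012 ] tool [-0.0532  0.0482  0.2115]
saucBR [ 0.4791 -0.4122  0.012 ] tool [0.061  0.0462 0.2118]
sauc c [ 0.538  -0.3694  0.012 ] [0.0029 0.0023 0.2119]
```

```bash
python3 -m handwheel '{"twist":[[0,0,-0.2],[0,0,0],[0,0,0],[0,0,0],[0,0,0],[0,0,0]],"delta_pos":[[0.03,0.02,0.7],[0,0,0.8],[0,0,0.8],[0,0,0.7],[0,0,0.5],[0,0,0]],"hand":[0,0,0,0,0,0]}'
python3 look.py rest3
```

```text
t: 5.68
eef_pos: [0.5363, -0.3644, 0.077]
tool_rot: [[-0.275, -0.961, -0.006], [-0.961, 0.275, 0.004], [-0.003, 0.007, -1.0]]
contact_force: [-0.3, -0.2, 0.7]
grip_width: 0.0939
5.6833 [ 0.5363 -0.3644  0.077 ] yaw -1.849819839105111 z [-0.0056  0.0045 -1.    ] j [-0.7039  0.4489  1.4741 -0.0003  1.2258  1.146 ] w 0.09388158122269658 F [-0.3266 -0.1836  0.6623] [ 0.0593 -0.0344 -0.0059]
```

View pics/rest3.png

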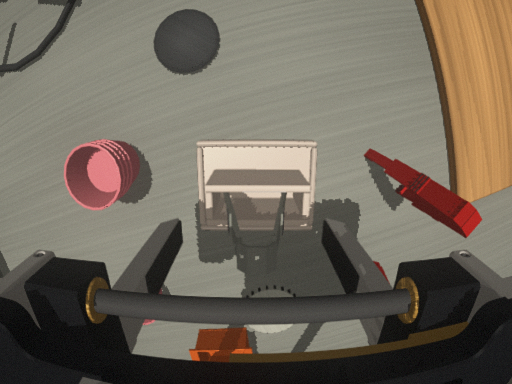

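```bash
python3 -m handwheel '{"twist":[[0,0,0],[0,0,0],[0,0,0]],"delta_pos":[[0.05,-0.09,-0.17],[0,0,0],[0,0,0]],"hand":[0,0,0]}'
python3 look.py rest4;python3 - <<'E'
from h import *
a=cv2.imread("pics/rest4.png")
cv2.imwrite("pics/rest4c.png",cv2.resize(a[130:290,170:350],None,fx=4,fy=3.7,interpolation=cv2.INTER_CUBIC))
E
```

```text
t: 5.98
eef_pos: [0.5436, -0.3705, 0.0905]
tool_rot: [[-0.276, -0.961, 0.005], [-0.961, 0.276, -0.004], [0.003, -0.006, -1.0]]
contact_force: [-0.6, 0.1, -0.2]
grip_width: 0.0939
5.9833 [ 0.5436 -0.3705  0.0905] yaw -1.8506645714848362 z [ 0.0047 -0.004  -1.    ] j [-0.7039  0.4445  1.446  -0.0001  1.2449  1.1468] w 0.09393137269693426 F [-0.5705  0.0847 -0.1515] [ 0.0243 -0.025   0.0466]
```

View pics/rest4c.png

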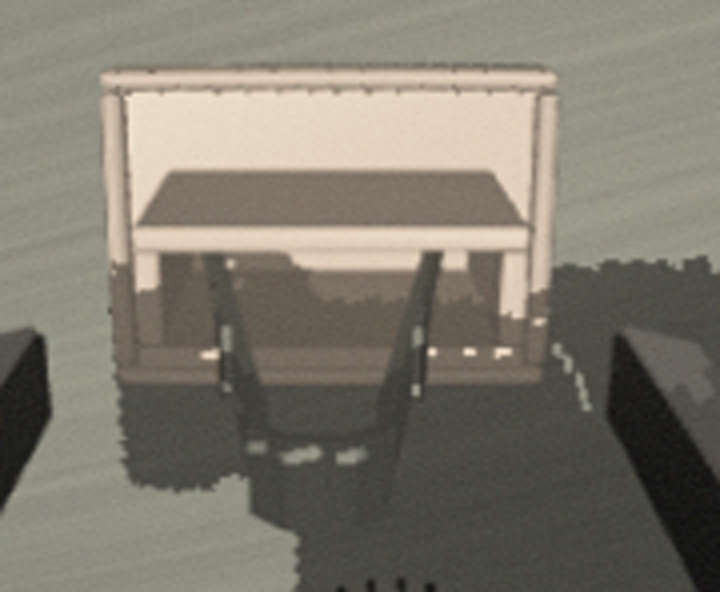

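```bash
python3 -m handwheel '{"twist":[[0,0,0],[0,0,0],[0,0,0],[0,0,0]],"delta_pos":[[0,0,0],[0,0,0],[0,0,0],[0,0,0]],"hand":[0,0,0,0]}'; python3 -m handwheel '{"twist":[[0,0,0]],"delta_pos":[[0,0,0]],"hand":[0]}'; python3 -m handwheel '{"twist":[[0,0,0]],"delta_pos":[[0,0,0]],"hand":[0]}'
```

```text
t: 6.37
eef_pos: [0.5416, -0.3686, 0.0873]
tool_rot: [[-0.276, -0.961, -0.0], [-0.961, 0.276, -0.0], [0.0, 0.0, -1.0]]
contact_force: [0.4, 0.2, 0.8]
grip_width: 0.0939
t: 6.45
eef_pos: [0.5416, -0.3686, 0.0871]
tool_rot: [[-0.276, -0.961, -0.0], [-0.961, 0.276, 0.0], [-0.0, 0.0, -1.0]]
contact_force: [-0.4, 0.6, -0.5]
grip_width: 0.0939
t: 6.53
eef_pos: [0.5416, -0.3686, 0.0871]
tool_rot: [[-0.276, -0.961, -0.0], [-0.961, 0.276, 0.0], [-0.0, 0.0, -1.0]]
contact_force: [1.5, -0.6, -0.4]
grip_width: 0.094
```

```bash
python3 - <<'E'
from h import *;import pickle
i,o=pickle.load(open("pics/rest4.pkl","rb"));R=np.array(o['tool_rot']);p=np.array(o['eef_pos'])
c=lambda x,y:(170+(x+.5)/4-.5,130+(y+.5)/3.7-.5)
for n,q,z in (("pl",(227,362),.103),("pr",(417,362),.103),("bowtopback",(320,437),.158),("bowfront",(310,520),.158)):
    X=onz(i,*c(*q),z,True);print(n,X,"tool",R.T@(X-p))
E
```

```text
pl [ 0.5422 -0.3502  0.103 ] tool [-0.0191  0.0069 -0.0126]
pr [ 0.5325 -0.3839  0.103 ] tool [ 0.0159  0.0069 -0.0125]
bowtopback [ 0.5479 -0.37    0.158 ] tool [-0.0015 -0.0044 -0.0675]
bowfront [ 0.5344 -0.3646  0.158 ] tool [-0.003   0.0101 -0.0676]
```

```bash
python3 -m handwheel '{"twist":[[0,0,0],[0,0,0],[0,0,0],[0,0,0],[0,0,0],[0,0,0],[0,0,0]],"delta_pos":[[0,0.04,0.07],[0,0,0],[0,0,0],[0,0,0],[0,0,0],[0,0,0],[0,0,0]],"hand":[0.3,0.5,0.55,0.6,0.6,0.6,0.6]}'; python3 -m handwheel '{"twist":[[0,0,0],[0,0,0],[0,0,0]],"delta_pos":[[0,0,0],[0,0,0],[0,0,0]],"hand":[0.65,0.65,0.65]}'; python3 -m handwheel '{"twist":[[0,0,0],[0,0,0],[0,0,0]],"delta_pos":[[0,0,0],[0,0,0],[0,0,0]],"hand":[0.70,0.70,0.70]}'
```

```text
t: 7.12
eef_pos: [0.5402, -0.3683, 0.0845]
tool_rot: [[-0.276, -0.961, 0.0], [-0.961, 0.276, -0.0], [0.0, -0.0, -1.0]]
contact_force: [-0.6, 0.6, -0.1]
grip_width: 0.0504
t: 7.37
eef_pos: [0.5401, -0.3683, 0.0844]
tool_rot: [[-0.276, -0.961, -0.0], [-0.961, 0.276, -0.0], [0.0, -0.0, -1.0]]
contact_force: [-0.5, 0.4, 0.1]
grip_width: 0.0336
t: 7.62
eef_pos: [0.5402, -0.3683, 0.0845]
tool_rot: [[-0.276, -0.961, 0.0], [-0.961, 0.276, -0.0], [0.0, -0.0, -1.0]]
contact_force: [0.4, -0.4, 0.8]
grip_width: 0.0281
```

```bash
python3 -m handwheel '{"twist":[[0,0,0],[0,0,0],[0,0,0],[0,0,0]],"delta_pos":[[0,0,0],[0,0,0],[0,0,0],[0,0,0]],"hand":[0.70,0.70,0.70,0.70]}'; python3 - <<'E'
from plant import robot
print(robot.observe()['grip_width'])
E
python3 -m handwheel '{"twist":[[0,0,0],[0,0,0],[0,0,0],[0,0,0]],"delta_pos":[[0,0,0],[0,0,0],[0,0,0],[0,0,0]],"hand":[0.71,0.71,0.71,0.71]}'; python3 look.py rest5
```

```text
t: 7.95
eef_pos: [0.5401, -0.3683, 0.0845]
tool_rot: [[-0.276, -0.961, 0.0], [-0.961, 0.276, -0.0], [0.0, -0.0, -1.0]]
contact_force: [0.4, -0.5, 0.6]
grip_width: 0.0281
0.028140335106519053
t: 8.28
eef_pos: [0.5402, -0.3683, 0.0846]
tool_rot: [[-0.276, -0.961, 0.0], [-0.961, 0.276, -0.0], [0.0, -0.0, -1.0]]
contact_force: [-0.2, 0.2, 1.2]
grip_width: 0.0274
8.2833 [ 0.5402 -0.3683  0.0846] yaw -1.850821224645008 z [ 0.0002 -0.0003 -1.    ] j [-0.7047  0.4465  1.4581 -0.0001  1.2366  1.1461] w 0.027425285942025902 F [-0.1908  0.1928  1.1904] [-0.0343  0.0413  0.0268]
```

View pics/rest5.png

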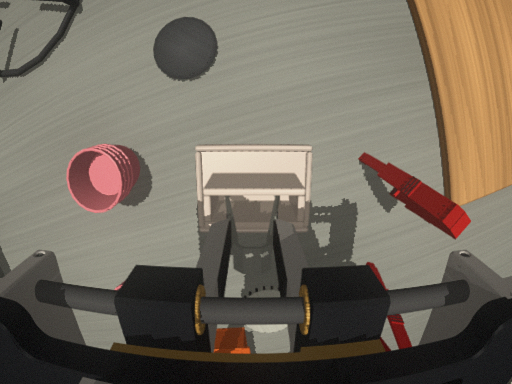

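```bash
python3 -m handwheel '{"twist":[[0,0,0],[0,0,0],[0,0,0],[0,0,0],[0,0,0],[0,0,0],[0,0,0],[0,0,0]],"delta_pos":[[0,0,-0.2],[0,0,-0.4],[0,0,-0.5],[0,0,-0.6],[0,0,-0.7],[0,0,-0.7],[0,0,-0.4],[0,0,0]],"hand":[0.71,0.71,0.71,0.71,0.71,0.71,0.71,0.71]}';python3 -m handwheel '{"twist":[[0,0,0],[0,0,0],[0,0,0],[0,0,0],[0,0,0],[0,0,0],[0,0,0]],"delta_pos":[[0,0,0],[0,0,0],[0,0,0],[0,0,0],[0,0,0],[0,0,0],[0,0,0]],"hand":[0.71,0.71,0.71,0.71,0.71,0.71,0.71]}'; python3 look.py air1; python3 look.py airs scene;python3 - <<'E'
from h import *
a=cv2.imread("pics/airs.png")
cv2.imwrite("pics/airsc.png",cv2.resize(a[120:290,40:240],None,fx=3.5,fy=3.5,interpolation=cv2.INTER_CUBIC))
E
```

```text
t: 9.0
eef_pos: [0.5419, -0.3697, 0.2293]
tool_rot: [[-0.276, -0.961, 0.006], [-0.961, 0.276, -0.006], [0.004, -0.008, -1.0]]
contact_force: [-0.4, -0.8, -0.1]
grip_width: 0.0273
t: 9.58
eef_pos: [0.54, -0.3681, 0.2239]
tool_rot: [[-0.276, -0.961, -0.001], [-0.961, 0.276, 0.0], [-0.0, 0.001, -1.0]]
contact_force: [0.1, -0.2, -0.3]
grip_width: 0.0276
9.5833 [ 0.54   -0.3681  0.2239] yaw -1.85081194865549 z [-0.0006  0.0005 -1.    ] j [-0.7047  0.3759  1.226  -0.0001  1.5405  1.1461] w 0.02761383736806697 F [ 0.1275 -0.1903 -0.2769] [0.0684 0.0287 0.0376]
9.6333 [ 0.54   -0.3682  0.2241] yaw -1.8508131037033104 z [-0.0004  0.0003 -1.    ] j [-0.7047  0.3757  1.2258 -0.0001  1.5405  1.1461] w 0.027290140934767004 F [-0.0617  0.5172 -0.2978] [0.0194 0.0252 0.0308]
```

View pics/air1.png

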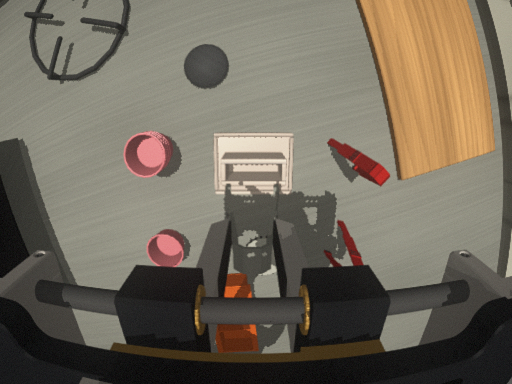

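View pics/airsc.png

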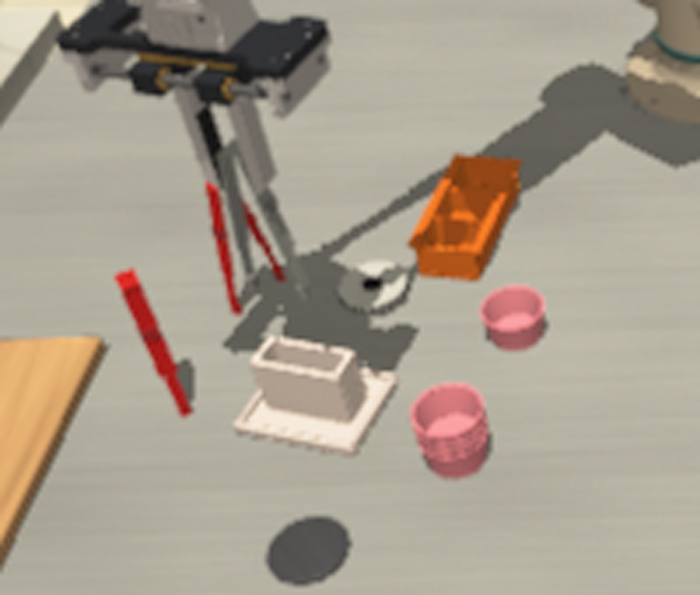

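```bash
for k in 1 2; do python3 -m handwheel '{"twist":[[0,0,0],[0,0,0],[0,0,0]],"delta_pos":[[0,0,0],[0,0,0],[0,0,0]],"hand":[0.74,0.74,0.74]}'|grep grip; done; python3 -m handwheel '{"twist":[[0,0,0]],"delta_pos":[[0,0,0]],"hand":[0.74]}'|grep grip;python3 -m handwheel '{"twist":[[0,0,0]],"delta_pos":[[0,0,0]],"hand":[0.74]}'|grep grip
for k in 1 2; do python3 -m handwheel '{"twist":[[0,0,0],[0,0,0],[0,0,0]],"delta_pos":[[0,0,0],[0,0,0],[0,0,0]],"hand":[0.77,0.77,0.77]}'|grep grip; done; python3 -m handwheel '{"twist":[[0,0,0]],"delta_pos":[[0,0,0]],"hand":[0.77]}'|grep grip;python3 -m handwheel '{"twist":[[0,0,0]],"delta_pos":[[0,0,0]],"hand":[0.77]}'|grep grip
```

```text
grip_width: 0.0245
grip_width: 0.0243
grip_width: 0.0245
grip_width: 0.0246
grip_width: 0.0219
grip_width: 0.0218
grip_width: 0.0219
grip_width: 0.0218
```

```bash
cat > avg.py <<'E'
import sys
from h import *
from plant import robot
n=int(sys.argv[1]);w=[];F=[];M=[]
for k in range(n):
    robot.camera("wrist");o=robot.observe();w.append(o['grip_width']);F.append(o['contact_force']);M.append(o['torque'])
print(o['t'],"w mm",np.mean(w)*1e3,"+-",np.std(w)*1e3/n**.5,"F",np.mean(F,0),"M",np.mean(M,0),"p",np.array(o['eef_pos']))
E
python3 avg.py 12
python3 -m handwheel '{"twist":[[0,0,0],[0,0,0],[0,0,0],[0,0,0],[0,0,0]],"delta_pos":[[0,0,0],[0,0,0],[0,0,0],[0,0,0],[0,0,0]],"hand":[0.70,0.70,0.70,0.70,0.70]}'|grep grip; python3 avg.py 12
```

```text
11.6167 w mm 21.92369443806572 +- 0.04789828060493003 F [ 0.0792  0.1317 -0.5543] M [ 0.0459  0.0096 -0.0019] p [ 0.5401 -0.3682  0.2244]
grip_width: 0.0283
12.6333 w mm 28.229779043323283 +- 0.08210457026506134 F [-0.0956  0.0996 -0.6314] M [ 0.0364  0.014  -0.0008] p [ 0.5401 -0.3683  0.2245]
```

```bash
python3 -m handwheel '{"twist":[[0,0,-0.95],[0,0,-0.95],[0,0,-0.95],[0,0,-0.95],[0,0,-0.95],[0,0,-0.95],[0,0,-0.95],[0,0,-0.95]],"delta_pos":[[0,0,-0.3],[0,0,-0.3],[0,0,0],[0,0,0],[0,0,0],[0,0,0],[0,0,0],[0,0,0]],"hand":[0.715,0.715,0.715,0.715,0.715,0.715,0.715,0.715]}'
python3 -m handwheel '{"twist":[[0,0,-0.95],[0,0,0],[0,0,0],[0,0,0],[0,0,0],[0,0,0],[0,0,0],[0,0,0]],"delta_pos":[[-0.3,-0.1,0],[-0.6,-0.2,0],[-0.89,-0.285,0],[-0.89,-0.285,0],[-0.89,-0.285,0],[-0.89,-0.285,0],[-0.89,-0.285,0],[-0.89,-0.285,0]],"hand":[0.715,0.715,0.715,0.715,0.715,0.715,0.715,0.715]}'
python3 -m handwheel '{"twist":[[0,0,0],[0,0,0],[0,0,0],[0,0,0],[0,0,0],[0,0,0],[0,0,0],[0,0,0]],"delta_pos":[[-0.89,-0.285,0],[-0.89,-0.285,0],[-0.89,-0.285,0],[-0.89,-0.285,0],[-0.89,-0.285,0],[-0.89,-0.285,0],[-0.89,-0.285,0],[-0.6,-0.2,0]],"hand":[0.715,0.715,0.715,0.715,0.715,0.715,0.715,0.715]}'
python3 -m handwheel '{"twist":[[0,0,0],[0,0,0],[0,0,0],[0,0,0],[0,0,0],[0,0,0]],"delta_pos":[[0,0,0],[0,0,0],[0,0,0],[0,0,0],[0,0,0],[0,0,0]],"hand":[0.715,0.715,0.715,0.715,0.715,0.715]}'
python3 avg.py 8;python3 look.py hov1; python3 look.py hov1s scene; python3 look.py hov1t top
python3 - <<'E'
from h import *
a=cv2.imread("pics/hov1.png");cv2.imwrite("pics/hov1c.png",cv2.resize(a[120:270,170:340],None,fx=4.5,fy=4,interpolation=cv2.INTER_CUBIC))
a=cv2.imread("pics/hov1s.png");a=a[100:240,250:390]
b=cv2.imread("pics/hov1t.png")[90:230,140:280]
cv2.imwrite("pics/hov1st.png",np.hstack([cv2.resize(a,(560,560),interpolation=cv2.INTER_CUBIC),cv2.resize(b,(560,560),interpolation=cv2.INTER_CUBIC)])[:, :])
E
```

```text
t: 13.3
eef_pos: [0.5401, -0.3682, 0.2485]
tool_rot: [[0.251, -0.968, 0.0], [-0.968, -0.251, -0.0], [0.0, 0.0, -1.0]]
contact_force: [0.5, -0.4, -0.9]
grip_width: 0.0268
t: 13.97
eef_pos: [0.5393, -0.1044, 0.2486]
tool_rot: [[0.311, -0.95, 0.001], [-0.95, -0.311, -0.0], [0.0, -0.0, -1.0]]
contact_force: [0.3, -0.2, -0.9]
grip_width: 0.0269
t: 14.63
eef_pos: [0.5373, 0.1844, 0.2486]
tool_rot: [[0.314, -0.95, 0.0], [-0.95, -0.314, 0.002], [-0.001, -0.001, -1.0]]
contact_force: [0.2, 0.2, -1.0]
grip_width: 0.0269
t: 15.13
eef_pos: [0.538, 0.1797, 0.2485]
tool_rot: [[0.31, -0.951, 0.0], [-0.951, -0.31, -0.0], [0.0, -0.0, -1.0]]
contact_force: [0.3, 0.2, -0.2]
grip_width: 0.0269
15.5333 w mm 26.803483005378524 +- 0.06327963943430143 F [ 0.1921 -0.1778 -0.8764] M [-0.0025 -0.0076 -0.0032] p [0.5379 0.1808 0.2484]
15.5333 [0.5379 0.1808 0.2484] yaw -1.2540686098894194 z [ 0.     -0.0001 -1.    ] j [ 0.2018  0.2318  1.3765 -0.0001  1.5333  1.4558] w 0.026860422054341446 F [ 0.7034 -0.5845 -0.7457] [-0.014   0.02    0.0103]
15.5833 [0.5379 0.1809 0.2484] yaw -1.2539436298011584 z [-0.     -0.0001 -1.    ] j [ 0.2019  0.2319  1.3764 -0.0001  1.5333  1.4558] w 0.026755068936498438 F [ 0.2633 -0.1937 -0.3937] [-0.04   -0.0432  0.0148]
15.6333 [0.5379 0.1809 0.2483] yaw -1.2538923585470831 z [-0.0001 -0.0001 -1.    ] j [ 0.2019  0.2319  1.3764 -0.0001  1.5334  1.4558] w 0.026714591785557875 F [-0.2141 -0.6923 -0.6382] [-0.0291 -0.0267 -0.017 ]
```

View pics/hov1c.png

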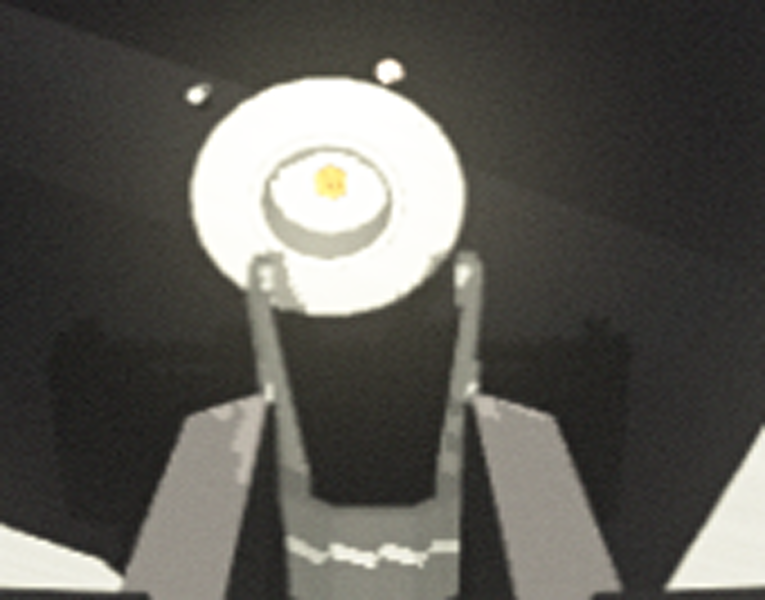

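View pics/hov1st.png

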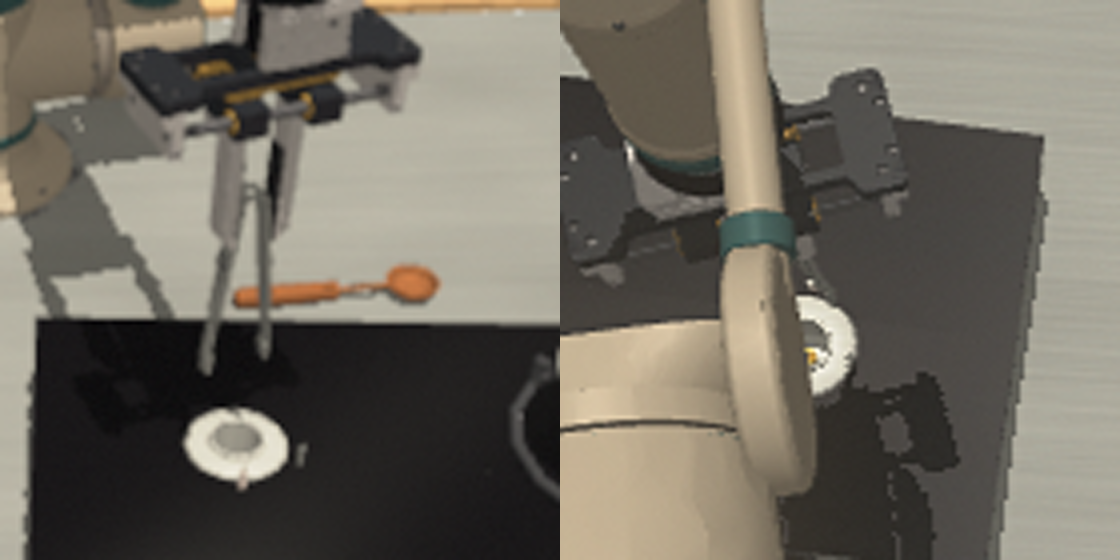

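```bash
python3 - <<'E'
from h import *;import pickle
i,o=pickle.load(open("pics/hov1.pkl","rb"));R=np.array(o['tool_rot']);p=np.array(o['eef_pos'])
c=lambda x,y:(170+(x+.5)/4.5-.5,120+(y+.5)/4-.5)
print("expected tip", p+R[:,2]*.0762)
for n,q,z in (("tl",(270,255),.172),("tr",(467,255),.172),("tlfront",(275,300),.172),("jet nose",(330,186),.063),("bore",(327,199),.093),("outer",(328,196),.093)):
    X=onz(i,*c(*q),z,True);print(n,c(*q),X,"tool",R.T@(X-p))
i,o=pickle.load(open("pics/hov1s.pkl","rb"))
print("scene mouth+tips:")
for n,q,z in(("mouth",(236,437),.093),("tipL",(207,372),.172),("tipR",(263,357),.172)):
    X=onz(i,250+(q[0]+.5)/4-.5,100+(q[1]+.5)/4-.5,z);print(n,X)
E
```

```text
expected tip [0.5379 0.1808 0.1722]
tl (229.61111111111111, 183.375) [0.5344 0.2038 0.172 ] tool [-0.023  -0.0039  0.0764]
tr (273.3888888888889, 183.375) [0.5483 0.1618 0.172 ] tool [ 0.0213 -0.0039  0.0764]
tlfront (230.72222222222223, 194.625) [0.5234 0.1993 0.172 ] tool [-0.022   0.008   0.0764]
jet nose (242.94444444444446, 166.125) [0.534  0.1928 0.063 ] tool [-0.0127  0.      0.1854]
bore (242.27777777777777, 169.375) [0.5356 0.1933 0.093 ] tool [-0.0126 -0.0017  0.1554]
outer (242.5, 168.625) [0.5366 0.1934 0.093 ] tool [-0.0123 -0.0027  0.1554]
scene mouth+tips:
mouth [0.5358 0.1916 0.093 ]
tipL [0.5494 0.1609 0.172 ]
tipR [0.5349 0.2039 0.172 ]
```

```bash
python3 - <<'E'
from h import *
a=cv2.imread("pics/hov1.png")[175:260,205:300];a=cv2.resize(a,None,fx=8,fy=7,interpolation=cv2.INTER_CUBIC)
a=(255*(a/255.)**.6).astype(np.uint8);cv2.imwrite("pics/hov1z.png",a)
b=cv2.imread("pics/hov1s.png")[125:205,280:350];b=cv2.resize(b,None,fx=8,fy=7,interpolation=cv2.INTER_CUBIC)
b=(255*(b/255.)**.6).astype(np.uint8);cv2.imwrite("pics/hov1sz.png",b)
E
```

```text
(no output)
```

View pics/hov1z.png

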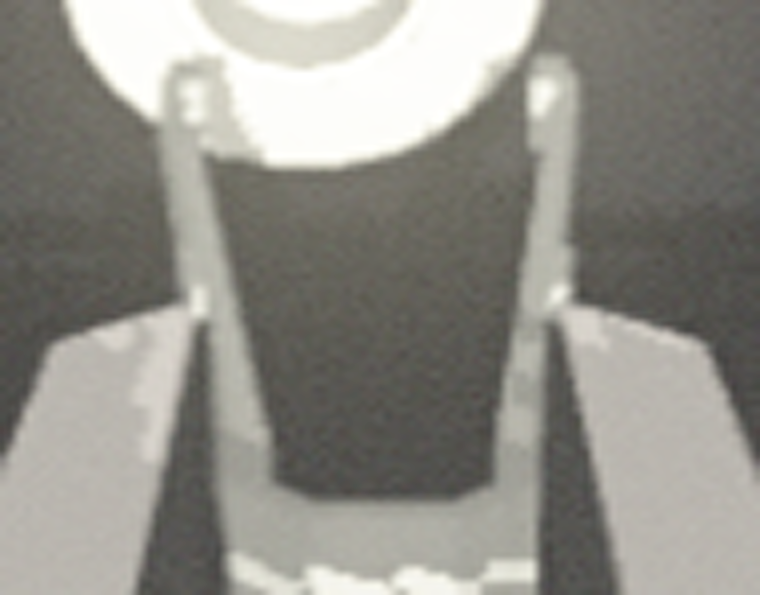

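View pics/hov1sz.png

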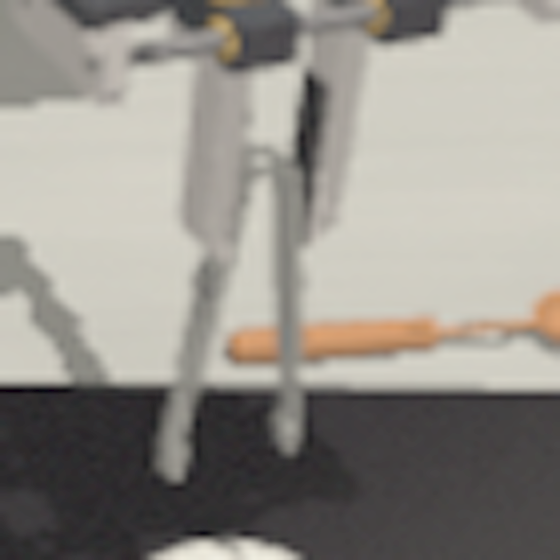

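```bash
python3 - <<'E'
from h import *;import pickle
i,o=pickle.load(open("pics/hov1.pkl","rb"));R=np.array(o['tool_rot']);p=np.array(o['eef_pos'])
j,_=pickle.load(open("pics/hov1s.pkl","rb"))
W=lambda X:((proj(i,X,True)[0]-205+.5)*8-.5,(proj(i,X,True)[1]-175+.5)*7-.5)
S=lambda X:((proj(j,X)[0]-280+.5)*8-.5,(proj(j,X)[1]-125+.5)*7-.5)
for n,d in (("tip",.0762),("tcp",0),("hold",-.0188),("platetop",-.0248),("platebot",-.0128),("bow",-.0738)):
    for x,y in((-.0134,0),(.0134,0)): X=p+R@np.array([x,y,d]);print(n,x,y,"wrist",np.round(W(X)),"scene",np.round(S(X)))
f=lambda u,v:(205+(u+.5)/8-.5,175+(v+.5)/7-.5)
g=lambda u,v:(280+(u+.5)/8-.5,125+(v+.5)/7-.5)
for n,a,b in(("tipL(w)",(195,75),(290,445)),("tipR",(552,75),(172,470)),("fingL",(190,305),(310,235)),("fingR",(565,305),(215,250)),("bow",(380,500),(265,152))):
    X,e=two(i,f(*a),j,g(*b),True);print(n,X,e,R.T@(X-p))
E
```

```text
tip -0.0134 0 wrist [276.  88.] scene [258. 449.]
tip 0.0134 0 wrist [488.  88.] scene [192. 464.]
tcp -0.0134 0 wrist [243. 271.] scene [280. 302.]
tcp 0.0134 0 wrist [522. 271.] scene [211. 317.]
hold -0.0134 0 wrist [232. 335.] scene [286. 264.]
hold 0.0134 0 wrist [535. 335.] scene [216. 279.]
platetop -0.0134 0 wrist [228. 358.] scene [288. 252.]
platetop 0.0134 0 wrist [539. 358.] scene [217. 266.]
platebot -0.0134 0 wrist [236. 313.] scene [284. 276.]
platebot 0.0134 0 wrist [530. 314.] scene [214. 291.]
bow -0.0134 0 wrist [186. 602.] scene [304. 146.]
bow 0.0134 0 wrist [584. 602.] scene [231. 161.]
tipL(w) [0.5329 0.2046 0.1734] 0.0014854087698237236 [-0.0241 -0.0027  0.075 ]
tipR [0.5464 0.1607 0.1727] 0.0007575281541660757 [ 0.0218 -0.0018  0.0757]
fingL [0.5435 0.1983 0.2877] 0.001227447892170421 [-0.0149 -0.0108 -0.0393]
fingR [0.5507 0.1676 0.2854] 0.006038860301140484 [ 0.0166 -0.008  -0.0371]
bow [0.546  0.1814 0.3261] 0.007156117039091061 [ 0.002  -0.0079 -0.0777]
```

```bash
python3 -m handwheel '{"twist":[[0,0,0.95],[0,0,0.95],[0,0,0.95],[0,0,0.95],[0,0,0.95],[0,0,0.95],[0,0,0.95],[0,0,0.95]],"delta_pos":[[0,0,0],[0,0,0],[0,0,0],[0,0,0],[0,0,0],[0,0,0],[0,0,0],[0,0,0]],"hand":[0.715,0.715,0.715,0.715,0.715,0.715,0.715,0.715]}'
python3 -m handwheel '{"twist":[[0,0,0.95],[0,0,0],[0,0,0],[0,0,0],[0,0,0],[0,0,0],[0,0,0],[0,0,0]],"delta_pos":[[0,0,0],[0.5,-0.15,0],[0.8,-0.23,0],[0.94,-0.275,0],[0.94,-0.275,0],[0.94,-0.275,0],[0.94,-0.275,0],[0.94,-0.275,0]],"hand":[0.715,0.715,0.715,0.715,0.715,0.715,0.715,0.715]}'
python3 -m handwheel '{"twist":[[0,0,0],[0,0,0],[0,0,0],[0,0,0],[0,0,0],[0,0,0],[0,0,0],[0,0,0]],"delta_pos":[[0.94,-0.275,0],[0.94,-0.275,0],[0.94,-0.275,0],[0.94,-0.275,0],[0.94,-0.275,0],[0.94,-0.275,0],[0.94,-0.275,0],[0.6,-0.175,0]],"hand":[0.715,0.715,0.715,0.715,0.715,0.715,0.715,0.715]}'
python3 -m handwheel '{"twist":[[0,0,0],[0,0,0],[0,0,0],[0,0,0],[0,0,0],[0,0,0]],"delta_pos":[[0,0,0],[0,0,0],[0,0,0],[0,0,0],[0,0,0],[0,0,0]],"hand":[0.715,0.715,0.715,0.715,0.715,0.715]}'
python3 look.py back1
```

```text
t: 16.35
eef_pos: [0.5379, 0.181, 0.2484]
tool_rot: [[-0.215, -0.977, 0.0], [-0.977, 0.215, -0.0], [0.0, -0.0, -1.0]]
contact_force: [-0.0, 0.3, -1.1]
grip_width: 0.0265
t: 17.02
eef_pos: [0.5388, -0.0708, 0.2486]
tool_rot: [[-0.276, -0.961, 0.001], [-0.961, 0.276, -0.0], [0.0, -0.001, -1.0]]
contact_force: [1.9, 0.5, 0.3]
grip_width: 0.0271
t: 17.68
eef_pos: [0.5399, -0.3725, 0.2478]
tool_rot: [[-0.279, -0.96, -0.0], [-0.96, 0.279, -0.002], [0.002, -0.0, -1.0]]
contact_force: [0.3, 0.1, -0.8]
grip_width: 0.0269
t: 18.18
eef_pos: [0.5407, -0.367, 0.249]
tool_rot: [[-0.275, -0.962, 0.001], [-0.962, 0.275, -0.0], [0.0, -0.001, -1.0]]
contact_force: [0.0, 0.4, -0.8]
grip_width: 0.0269
18.1833 [ 0.5407 -0.367   0.249 ] yaw -1.8491413096034996 z [ 0.0005 -0.0003 -1.    ] j [-0.7029  0.3689  1.1773  0.0001  1.5948  1.1463] w 0.02693888749981812 F [ 0.0473  0.4214 -0.7826] [0.0426 0.0203 0.066 ]
```

View pics/back1.png

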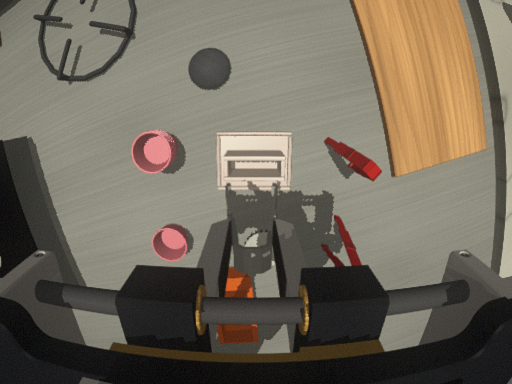

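```bash
python3 -m handwheel '{"twist":[[0,0,0],[0,0,0],[0,0,0],[0,0,0],[0,0,0],[0,0,0],[0,0,0],[0,0,0]],"delta_pos":[[0.03,0,0.5],[0,0,0.5],[0,0,0.5],[0,0,0.5],[0,0,0.5],[0,0,0.5],[0,0,0.4],[0,0,0.3]],"hand":[0.715,0.715,0.715,0.715,0.715,0.715,0.715,0.715]}'
python3 -m handwheel '{"twist":[[0,0,0],[0,0,0],[0,0,0],[0,0,0],[0,0,0],[0,0,0]],"delta_pos":[[0,0,0.2],[0,0,0.1],[0,0,0.05],[0,0,0],[0,0,0],[0,0,0]],"hand":[0.715,0.715,0.715,0.715,0.715,0.715]}'
```

```text
t: 18.9
eef_pos: [0.5395, -0.3683, 0.0989]
tool_rot: [[-0.276, -0.961, -0.001], [-0.961, 0.276, 0.001], [-0.001, 0.002, -1.0]]
contact_force: [0.3, -0.5, -0.4]
grip_width: 0.0267
t: 19.4
eef_pos: [0.5406, -0.37, 0.0874]
tool_rot: [[-0.276, -0.961, 0.001], [-0.961, 0.276, -0.001], [0.001, -0.002, -1.0]]
contact_force: [-0.0, 0.3, -0.6]
grip_width: 0.0269
```

```bash
python3 -m handwheel '{"twist":[[0,0,0],[0,0,0],[0,0,0],[0,0,0],[0,0,0],[0,0,0]],"delta_pos":[[0,0,0],[0,0,0],[0,0,0],[0,0,0],[0,0,0],[0,0,0]],"hand":[0.6,0.5,0.45,0.4,0.4,0.4]}'
python3 -m handwheel '{"twist":[[0,0,0],[0,0,0],[0,0,0],[0,0,0]],"delta_pos":[[0,0,0.2],[0,0,0.2],[0,0,0],[0,0,0]],"hand":[0.4,0.4,0.4,0.4]}'
python3 look.py back2;python3 look.py back2s scene; python3 - <<'E'
from h import *
a=cv2.imread("pics/back2s.png")
a=cv2.resize(a[160:270,70:190],None,fx=6,fy=5,interpolation=cv2.INTER_CUBIC);cv2.imwrite("pics/back2sc.png",a)
E
```

```text
t: 19.9
eef_pos: [0.5401, -0.3696, 0.0865]
tool_rot: [[-0.276, -0.961, 0.0], [-0.961, 0.276, -0.0], [0.0, -0.0, -1.0]]
contact_force: [-0.0, 0.9, 0.2]
grip_width: 0.0559
t: 20.23
eef_pos: [0.5393, -0.369, 0.0692]
tool_rot: [[-0.276, -0.961, -0.002], [-0.961, 0.276, 0.001], [-0.001, 0.002, -1.0]]
contact_force: [0.6, -0.6, 0.1]
grip_width: 0.0564
20.2333 [ 0.5393 -0.369   0.0692] yaw -1.8508495130571196 z [-0.0018  0.0015 -1.    ] j [-0.7063  0.4592  1.4772 -0.0001  1.2075  1.1445] w 0.05635201585972213 F [ 0.5621 -0.6413  0.149 ] [0.025  0.0181 0.015 ]
20.2833 [ 0.5397 -0.3693  0.0697] yaw -1.8508458435128787 z [-0.0009  0.0007 -1.    ] j [-0.7063  0.4588  1.4765 -0.      1.2076  1.1445] w 0.056268624447650115 F [-0.0258 -0.0321  0.1123] [ 0.0587 -0.0024 -0.0335]
```

View pics/back2.png

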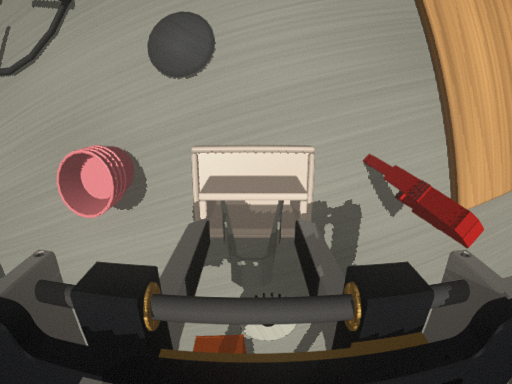

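View pics/back2sc.png

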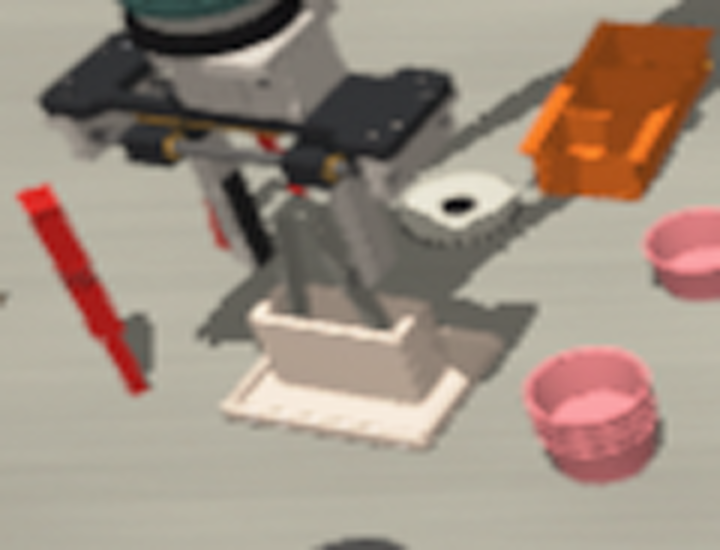

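```bash
python3 - <<'E'
from h import *;import pickle
j,o=pickle.load(open("pics/back2s.pkl","rb"));R=np.array(o['tool_rot']);p=np.array(o['eef_pos'])
S=lambda X:((proj(j,X)[0]-70+.5)*6-.5,(proj(j,X)[1]-160+.5)*5-.5)
for d in (0,-.01,-.02,-.03,-.04): print(d,[np.round(S(p+R@np.array([x,y,d]))) for x,y in((-.028,-.008),(-.04,-.008),(.028,-.008),(.04,-.008))])
E
```

```text
0 [array([377., 325.]), array([399., 329.]), array([278., 310.]), array([256., 307.])]
-0.01 [array([373., 314.]), array([394., 317.]), array([272., 299.]), array([251., 295.])]
-0.02 [array([368., 302.]), array([390., 306.]), array([267., 287.]), array([246., 284.])]
-0.03 [array([363., 290.]), array([385., 294.]), array([262., 275.]), array([241., 272.])]
-0.04 [array([359., 278.]), array([381., 282.]), array([257., 263.]), array([235., 260.])]
```

```bash
python3 -m handwheel '{"twist":[[0,0,0],[0,0,0],[0,0,0],[0,0,0],[0,0,0]],"delta_pos":[[0,0,0],[0,0,0],[0,0,0],[0,0,0],[0,0,0]],"hand":[0,0,0,0,0]}'
python3 -m handwheel '{"twist":[[0,0,0],[0,0,0],[0,0,0],[0,0,0],[0,0,0],[0,0,0]],"delta_pos":[[0,0,0.12],[0,0,0.12],[0,0,0],[0,0,0],[0,0,0],[0,0,0]],"hand":[0,0,0,0,0,0]}'
python3 -m handwheel '{"twist":[[0,0,0],[0,0,0],[0,0,0],[0,0,0],[0,0,0],[0,0,0]],"delta_pos":[[0,0,0],[0,0,0],[0,0,0],[0,0,0],[0,0,0],[0,0,0]],"hand":[0.3,0.3,0.3,0.3,0.3,0.3]}'
python3 -m handwheel '{"twist":[[0,0,0],[0,0,0],[0,0,0],[0,0,0],[0,0,0],[0,0,0]],"delta_pos":[[0,0,0],[0,0,0],[0,0,0],[0,0,0],[0,0,0],[0,0,0]],"hand":[0.55,0.55,0.55,0.55,0.55,0.55]}'
```

```text
t: 20.75
eef_pos: [0.5401, -0.3696, 0.0706]
tool_rot: [[-0.276, -0.961, 0.0], [-0.961, 0.276, -0.0], [0.0, -0.0, -1.0]]
contact_force: [0.1, -0.2, 0.2]
grip_width: 0.0864
t: 21.25
eef_pos: [0.5401, -0.3696, 0.0609]
tool_rot: [[-0.276, -0.961, 0.0], [-0.961, 0.276, -0.0], [0.0, -0.0, -1.0]]
contact_force: [-0.6, 0.2, 0.6]
grip_width: 0.0941
t: 21.75
eef_pos: [0.5401, -0.3696, 0.0609]
tool_rot: [[-0.276, -0.961, 0.0], [-0.961, 0.276, -0.0], [0.0, -0.0, -1.0]]
contact_force: [0.5, 0.1, 0.4]
grip_width: 0.0659
t: 22.25
eef_pos: [0.54, -0.3695, 0.0608]
tool_rot: [[-0.276, -0.961, 0.0], [-0.961, 0.276, -0.0], [0.0, -0.0, -1.0]]
contact_force: [0.3, 0.0, -0.1]
grip_width: 0.0422
```

```bash
python3 -m handwheel '{"twist":[[0,0,0],[0,0,0],[0,0,0],[0,0,0],[0,0,0],[0,0,0]],"delta_pos":[[0,0,0],[0,0,0],[0,0,0],[0,0,0],[0,0,0],[0,0,0]],"hand":[0.62,0.66,0.69,0.705,0.705,0.705]}'; python3 look.py reg1;python3 - <<'E'
from h import *
a=cv2.imread("pics/reg1.png")
a=cv2.resize(a[190:300,190:320],None,fx=6,fy=5,interpolation=cv2.INTER_CUBIC);a=(255*(a/255.)**.6).astype(np.uint8);cv2.imwrite("pics/reg1c.png",a)
E
```

```text
t: 22.75
eef_pos: [0.5401, -0.3697, 0.061]
tool_rot: [[-0.276, -0.961, 0.0], [-0.961, 0.276, -0.0], [0.0, -0.0, -1.0]]
contact_force: [-0.8, 0.1, 1.7]
grip_width: 0.0279
22.75 [ 0.5401 -0.3697  0.061 ] yaw -1.8508293401049865 z [ 0.0003 -0.0005 -1.    ] j [-0.7063  0.4654  1.4883 -0.0002  1.1873  1.1446] w 0.02793628508180344 F [-0.7637  0.1192  1.7224] [-0.0243  0.0372  0.019 ]
```

View pics/reg1c.png

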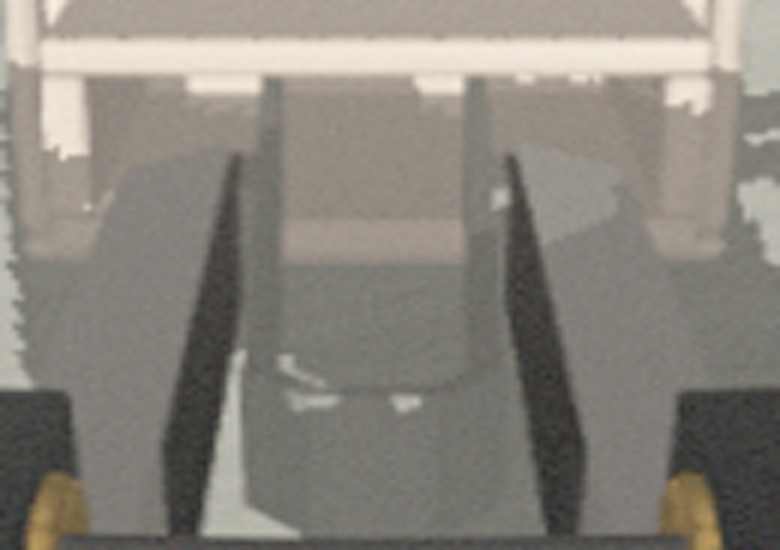

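```bash
python3 -m handwheel '{"twist":[[0,0,0],[0,0,0],[0,0,0],[0,0,0],[0,0,0],[0,0,0],[0,0,-0.5],[0,0,-0.95]],"delta_pos":[[0,0,-0.2],[0,0,-0.5],[0,0,-0.7],[0,0,-0.7],[0,0,-0.7],[0,0,-0.6],[0,0,-0.2],[0,0,0]],"hand":[0.71,0.71,0.71,0.71,0.71,0.71,0.71,0.71]}'
python3 -m handwheel '{"twist":[[0,0,-0.95],[0,0,-0.95],[0,0,-0.95],[0,0,-0.95],[0,0,-0.95],[0,0,-0.95],[0,0,-0.95],[0,0,-0.5]],"delta_pos":[[0,0,0],[0,0,0],[0,0,0],[0,0,0],[0,0,0],[0,0,0],[0,0,0],[0,0,0]],"hand":[0.71,0.71,0.71,0.71,0.71,0.71,0.71,0.71]}'
python3 -m handwheel '{"twist":[[0,0,0],[0,0,0],[0,0,0],[0,0,0],[0,0,0],[0,0,0],[0,0,0],[0,0,0]],"delta_pos":[[-0.3,-0.1,0],[-0.6,-0.2,0],[-0.89,-0.285,0],[-0.89,-0.285,0],[-0.89,-0.285,0],[-0.89,-0.285,0],[-0.89,-0.285,0],[-0.89,-0.285,0]],"hand":[0.71,0.71,0.71,0.71,0.71,0.71,0.71,0.71]}'
python3 -m handwheel '{"twist":[[0,0,0],[0,0,0],[0,0,0],[0,0,0],[0,0,0],[0,0,0],[0,0,0],[0,0,0]],"delta_pos":[[-0.89,-0.285,0],[-0.89,-0.285,0],[-0.89,-0.285,0],[-0.89,-0.285,0],[-0.89,-0.285,0],[-0.89,-0.285,0],[-0.89,-0.285,0],[-0.6,-0.2,0]],"hand":[0.71,0.71,0.71,0.71,0.71,0.71,0.71,0.71]}'
python3 -m handwheel '{"twist":[[0,0,0],[0,0,0],[0,0,0],[0,0,0],[0,0,0],[0,0,0]],"delta_pos":[[-0.33,-0.09,0],[0,0,0],[0,0,0],[0,0,0],[0,0,0],[0,0,0]],"hand":[0.71,0.71,0.71,0.71,0.71,0.71]}'
python3 look.py hov2; python3 look.py hov2s scene
python3 - <<'E'
from h import *
a=cv2.imread("pics/hov2.png");cv2.imwrite("pics/hov2c.png",cv2.resize(a[130:250,190:310],None,fx=6,fy=5,interpolation=cv2.INTER_CUBIC))
b=cv2.imread("pics/hov2s.png")[125:225,270:350];b=cv2.resize(b,None,fx=7,fy=6,interpolation=cv2.INTER_CUBIC);cv2.imwrite("pics/hov2sz.png",b)
E
```

```text
t: 23.47
eef_pos: [0.5414, -0.3705, 0.2088]
tool_rot: [[-0.176, -0.984, 0.005], [-0.984, 0.176, -0.004], [0.003, -0.005, -1.0]]
contact_force: [0.1, -0.2, -1.0]
grip_width: 0.0271
t: 24.13
eef_pos: [0.5398, -0.3692, 0.2049]
tool_rot: [[0.318, -0.948, -0.0], [-0.948, -0.318, 0.001], [-0.001, 0.0, -1.0]]
contact_force: [1.5, 0.2, -0.9]
grip_width: 0.0278
t: 24.8
eef_pos: [0.5367, -0.1045, 0.2051]
tool_rot: [[0.314, -0.949, -0.0], [-0.949, -0.314, 0.001], [-0.001, -0.0, -1.0]]
contact_force: [0.2, 0.5, 0.4]
grip_width: 0.0273
t: 25.47
eef_pos: [0.5333, 0.1837, 0.2051]
tool_rot: [[0.316, -0.949, -0.001], [-0.949, -0.316, 0.002], [-0.002, -0.0, -1.0]]
contact_force: [1.0, -0.5, -0.3]
grip_width: 0.0273
t: 25.97
eef_pos: [0.5345, 0.1917, 0.2049]
tool_rot: [[0.313, -0.95, 0.0], [-0.95, -0.313, -0.001], [0.001, 0.0, -1.0]]
contact_force: [-0.1, -0.3, -0.6]
grip_width: 0.0276
25.9667 [0.5345 0.1917 0.2049] yaw -1.2526611172583193 z [ 0.     -0.0006 -1.    ] j [ 0.2223  0.2482  1.4593 -0.0006  1.4342  1.4751] w 0.027563438132110936 F [-0.1267 -0.3085 -0.5643] [ 0.0259 -0.0089  0.0274]
26.0167 [0.5345 0.1919 0.2049] yaw -1.2525353997182804 z [ 0.0001 -0.0004 -1.    ] j [ 0.2225  0.2483  1.4592 -0.0004  1.4342  1.4751] w 0.02713808433221762 F [-0.3528  0.1787 -0.7815] [-0.0035 -0.0397  0.0458]
```

View pics/hov2c.png

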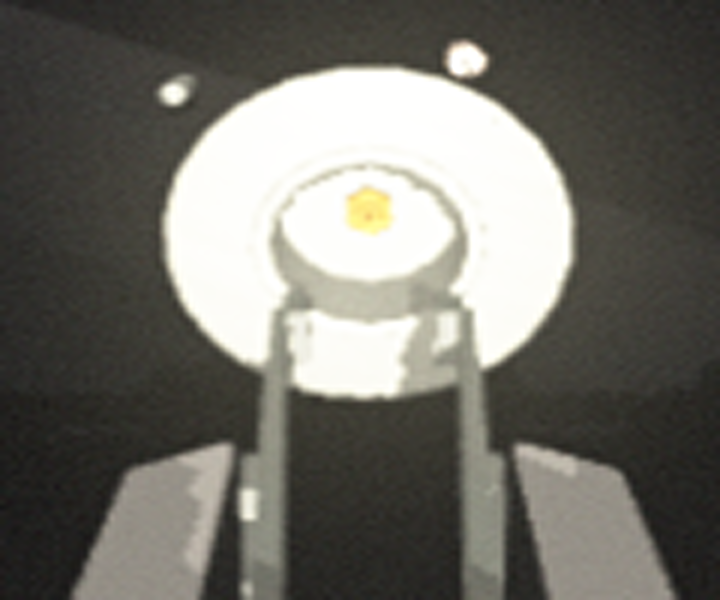

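View pics/hov2sz.png

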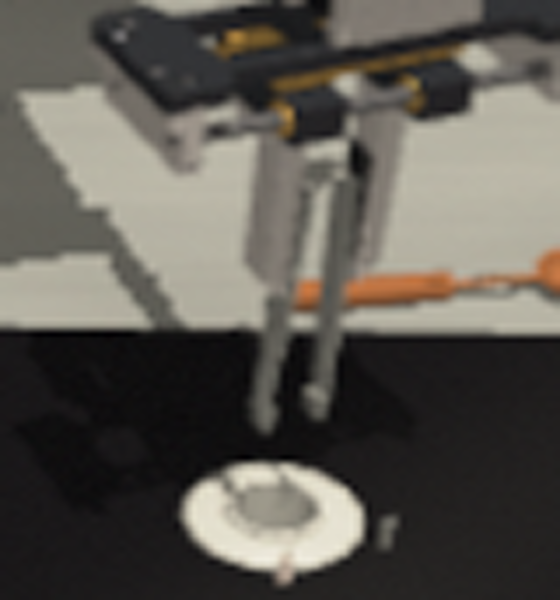

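```bash
python3 - <<'E'
from h import *;import pickle
i,o=pickle.load(open("pics/hov2.pkl","rb"));R=np.array(o['tool_rot']);p=np.array(o['eef_pos'])
j,_=pickle.load(open("pics/hov2s.pkl","rb"))
f=lambda u,v:(190+(u+.5)/6-.5,130+(v+.5)/5-.5)
g=lambda u,v:(270+(u+.5)/7-.5,125+(v+.5)/6-.5)
for n,a,b in(("tipL",(284,295),(316,410)),("tipR",(466,300),(264,425))):
    X,e=two(i,f(*a),j,g(*b),True);print(n,X,e,R.T@(X-p))
for n,q,z in(("tipL",(284,295),.152),("tipR",(466,300),.152),("jet",(369,213),.063),("bore",(369,242),.093),("rimO",(369,232),.093)):
    X=onz(i,*f(*q),z,True);print(n,X,R.T@(X-p))
for n,q in(("tL",(316,410)),("tR",(264,425)),): print(n,onz(j,*g(*q),.152))
print("mouth scene",onz(j,*g(272,507),.093))
E
```

```text
tipL [0.5349 0.2054 0.1556] 0.003577178048069134 [-0.0129 -0.0047  0.0493]
tipR [0.5435 0.1803 0.1552] 0.00026797688239984895 [ 0.0136 -0.005   0.0496]
tipL [0.5346 0.2069 0.152 ] [-0.0144 -0.0049  0.0529]
tipR [0.5426 0.1797 0.152 ] [ 0.0139 -0.004   0.0529]
jet [0.535  0.1933 0.063 ] [-0.0014 -0.001   0.1419]
bore [0.5349 0.1932 0.093 ] [-0.0013 -0.0009  0.1119]
rimO [0.5371 0.194  0.093 ] [-0.0013 -0.0032  0.1119]
tL [0.5299 0.2049 0.152 ]
tR [0.54   0.1813 0.152 ]
mouth scene [0.5367 0.1908 0.093 ]
```

```bash
python3 -m handwheel '{"twist":[[0,0,0],[0,0,0],[0,0,0],[0,0,0],[0,0,0],[0,0,0],[0,0,0],[0,0,0]],"delta_pos":[[-0.035,-0.01,0.2],[0,0,0.35],[0,0,0.35],[0,0,0.3],[0,0,0.2],[0,0,0.1],[0,0,0],[0,0,0]],"hand":[0.71,0.71,0.71,0.71,0.71,0.71,0.71,0.71]}'; python3 look.py in1
python3 - <<'E'
from h import *
a=cv2.imread("pics/in1.png");cv2.imwrite("pics/in1c.png",cv2.resize(a[140:260,190:310],None,fx=6,fy=5,interpolation=cv2.INTER_CUBIC))
E
```

```text
t: 26.73
eef_pos: [0.5345, 0.1947, 0.1449]
tool_rot: [[0.315, -0.949, 0.0], [-0.949, -0.315, -0.0], [0.0, -0.0, -1.0]]
contact_force: [-0.7, 0.3, 0.3]
grip_width: 0.0274
26.7333 [0.5345 0.1947 0.1449] yaw -1.2505979321727725 z [ 0.0003 -0.     -1.    ] j [ 0.2271  0.282   1.5615 -0.0001  1.2978  1.4778] w 0.027436855167046977 F [-0.707   0.3262  0.3133] [ 0.0167 -0.0047  0.0129]
```

View pics/in1c.png

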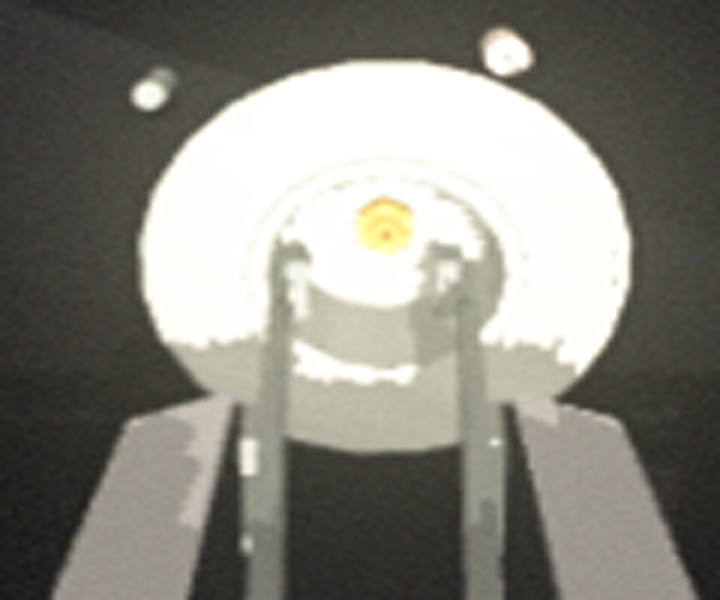

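```bash
python3 -m handwheel '{"twist":[[0,0,0],[0,0,0],[0,0,0],[0,0,0],[0,0,0],[0,0,0],[0,0,0],[0,0,0]],"delta_pos":[[0.04,0,0.1],[0,0,0.2],[0,0,0.2],[0,0,0.15],[0,0,0.1],[0,0,0],[0,0,0],[0,0,0]],"hand":[0.71,0.71,0.71,0.71,0.71,0.71,0.71,0.71]}'; python3 look.py in2
python3 - <<'E'
from h import *
a=cv2.imread("pics/in2.png");cv2.imwrite("pics/in2c.png",cv2.resize(a[140:260,190:310],None,fx=6,fy=5,interpolation=cv2.INTER_CUBIC))
E
```

```text
t: 27.45
eef_pos: [0.535, 0.1933, 0.1149]
tool_rot: [[0.315, -0.949, 0.0], [-0.949, -0.315, -0.0], [0.0, -0.0, -1.0]]
contact_force: [-0.1, 0.8, 0.4]
grip_width: 0.0275
27.45 [0.535  0.1933 0.1149] yaw -1.2503746959699544 z [ 0.0004 -0.     -1.    ] j [ 0.2245  0.3028  1.6091 -0.0001  1.2293  1.4749] w 0.0275148465349519 F [-0.1124  0.7649  0.4177] [-0.0568 -0.0399 -0.0304]
```

View pics/in2c.png

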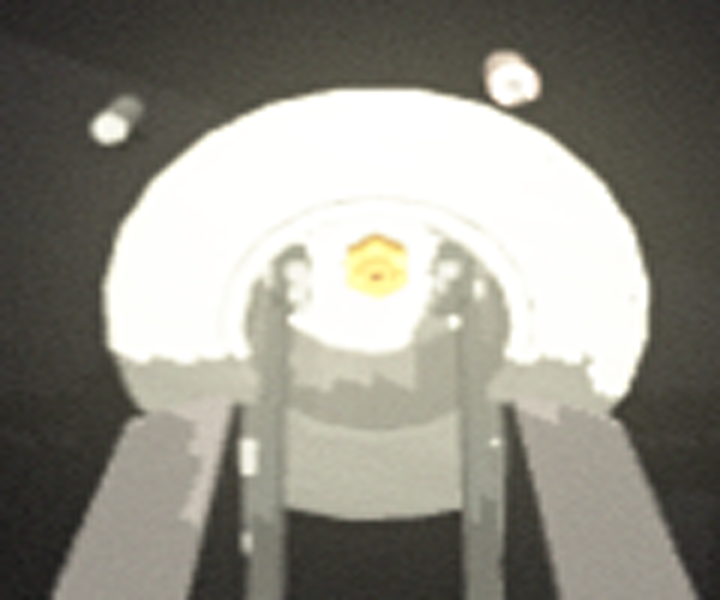

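```bash
python3 -m handwheel '{"twist":[[0,0,0],[0,0,0],[0,0,0],[0,0,0],[0,0,0]],"delta_pos":[[0.01,0,0.1],[0,0,0.08],[0,0,0],[0,0,0],[0,0,0]],"hand":[0.71,0.71,0.71,0.71,0.71]}'; python3 look.py in3;python3 -m handwheel '{"twist":[[0,0,0]],"delta_pos":[[0,0,0]],"hand":[0.71]}'
python3 - <<'E'
from h import *
a=cv2.imread("pics/in3.png");cv2.imwrite("pics/in3c.png",cv2.resize(a[140:260,190:310],None,fx=6,fy=5,interpolation=cv2.INTER_CUBIC))
E
```

```text
t: 27.92
eef_pos: [0.5349, 0.1928, 0.1076]
tool_rot: [[0.315, -0.949, 0.0], [-0.949, -0.315, -0.0], [0.0, 0.0, -1.0]]
contact_force: [0.1, -0.9, -0.7]
grip_width: 0.0275
27.9167 [0.5349 0.1928 0.1076] yaw -1.2504676389026916 z [ 0.     -0.0001 -1.    ] j [ 0.2237  0.3083  1.6204 -0.0001  1.2128  1.4742] w 0.0274569363291426 F [ 0.1403 -0.8981 -0.6657] [ 0.0281 -0.0061  0.0381]
t: 28.05
eef_pos: [0.535, 0.1929, 0.1077]
tool_rot: [[0.315, -0.949, 0.0], [-0.949, -0.315, -0.0], [0.0, -0.0, -1.0]]
contact_force: [-0.3, -0.6, -1.0]
grip_width: 0.0274
```

View pics/in3c.png

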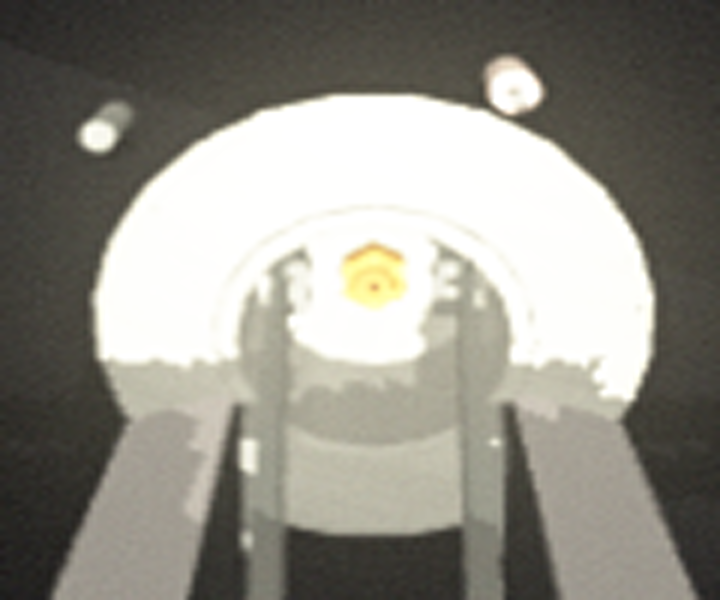

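```bash
python3 -m handwheel '{"twist":[[0,0,0],[0,0,0],[0,0,0],[0,0,0],[0,0,0]],"delta_pos":[[0,0,0],[0,0,0],[0,0,0],[0,0,0],[0,0,0]],"hand":[0.725,0.735,0.74,0.74,0.74]}'; python3 avg.py 8; python3 -m handwheel '{"twist":[[0,0,0],[0,0,0],[0,0,0],[0,0,0]],"delta_pos":[[0,0,0],[0,0,0],[0,0,0],[0,0,0]],"hand":[0.748,0.748,0.748,0.748]}'; python3 avg.py 12
```

```text
t: 28.47
eef_pos: [0.5349, 0.1928, 0.1076]
tool_rot: [[0.315, -0.949, 0.0], [-0.949, -0.315, -0.0], [0.0, -0.0, -1.0]]
contact_force: [-1.1, 0.4, 0.1]
grip_width: 0.0248
28.8667 w mm 24.5767653303034 +- 0.08613692229759189 F [-0.0563  0.1684 -0.6525] M [ 0.0186 -0.0032 -0.0076] p [0.5349 0.1928 0.1076]
t: 29.2
eef_pos: [0.5349, 0.1928, 0.1076]
tool_rot: [[0.315, -0.949, 0.0], [-0.949, -0.315, -0.0], [0.0, -0.0, -1.0]]
contact_force: [-0.1, -0.4, -0.6]
grip_width: 0.024
29.8 w mm 23.7964323995712 +- 0.047891861246306705 F [ 0.2747 -0.3689 -0.6889] M [-0.0824 -0.0197  0.0084] p [0.5349 0.1929 0.1076]
```

```bash
python3 -m handwheel '{"twist":[[0,0,0],[0,0,0],[0,0,0]],"delta_pos":[[0,0,0],[0,0,0],[0,0,0]],"hand":[0.751,0.751,0.751]}'; python3 avg.py 12
```

```text
t: 30.05
eef_pos: [0.5349, 0.1928, 0.1076]
tool_rot: [[0.315, -0.949, 0.0], [-0.949, -0.315, -0.0], [0.0, 0.0, -1.0]]
contact_force: [-0.4, 0.9, -0.4]
grip_width: 0.0236
30.65 w mm 23.70990241612477 +- 0.032125863486950526 F [ 0.2872 -0.2249 -0.6528] M [-0.1057 -0.0346 -0.0041] p [0.5349 0.1928 0.1076]
```

```bash
python3 -m handwheel '{"twist":[[0,0,0],[0,0,0]],"delta_pos":[[0,0,0],[0,0,0]],"hand":[0.753,0.753]}'; python3 avg.py 12
```

```text
t: 30.82
eef_pos: [0.5349, 0.1928, 0.1076]
tool_rot: [[0.315, -0.949, -0.0], [-0.949, -0.315, -0.0], [0.0, 0.0, -1.0]]
contact_force: [0.4, -0.8, 0.1]
grip_width: 0.0238
31.4167 w mm 23.60434360206437 +- 0.061189667442822636 F [-0.0002 -0.7627 -0.4033] M [-0.1328 -0.0318  0.0081] p [0.5349 0.1928 0.1076]
```

```bash
python3 -m handwheel '{"twist":[[0,0,0],[0,0,0],[0,0,-0.5],[0,0,-0.8],[0,0,-0.8],[0,0,-0.8],[0,0,0],[0,0,0]],"delta_pos":[[0.01,0,0],[0,0,0],[0,0,0],[0,0,0],[0,0,0],[0,0,0],[0,0,0],[0,0,0]],"hand":[0.754,0.754,0.754,0.754,0.754,0.754,0.754,0.754]}'; python3 avg.py 3; python3 look.py tu1
python3 - <<'E'
from h import *
a=cv2.imread("pics/tu1.png");a=cv2.resize(a[170:215,225:280],None,fx=14,fy=12,interpolation=cv2.INTER_CUBIC)
b=cv2.imread("pics/in3.png");b=cv2.resize(b[170:215,225:280],None,fx=14,fy=12,interpolation=cv2.INTER_CUBIC)
cv2.imwrite("pics/tu1c.png",a);cv2.imwrite("pics/in3z.png",b)
E
```

```text
t: 32.08
eef_pos: [0.535, 0.1926, 0.1076]
tool_rot: [[0.498, -0.867, -0.0], [-0.867, -0.498, 0.0], [-0.0, -0.0, -1.0]]
contact_force: [-0.1, 0.8, -0.2]
grip_width: 0.0237
32.2333 w mm 23.666738823217695 +- 0.08149179425792598 F [-0.0323  0.5688 -0.2287] M [ 0.0469 -0.0305  0.0403] p [0.535  0.1926 0.1076]
32.2333 [0.535  0.1926 0.1076] yaw -1.0488333057458727 z [ 0.      0.0001 -1.    ] j [0.2231 0.3083 1.6204 0.0001 1.2129 1.2719] w 0.023809953584309637 F [ 0.1972 -0.0726 -0.1441] [ 0.072  -0.0542  0.0006]
```

View pics/tu1c.png

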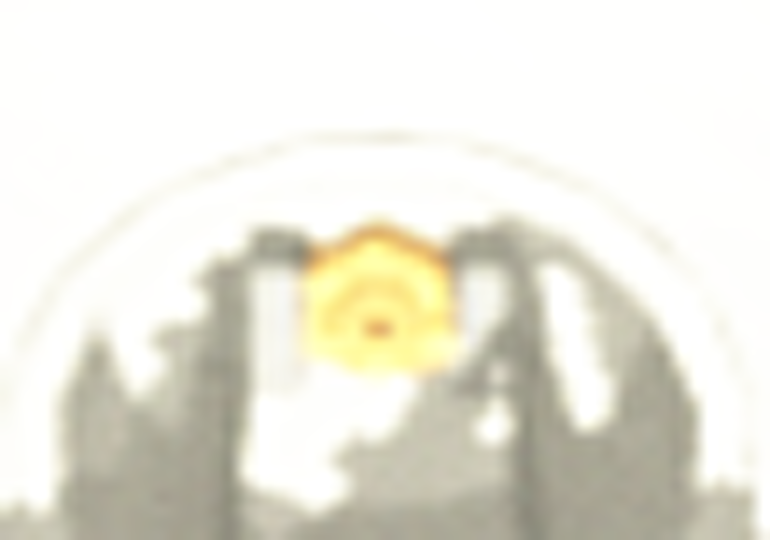

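View pics/in3z.png

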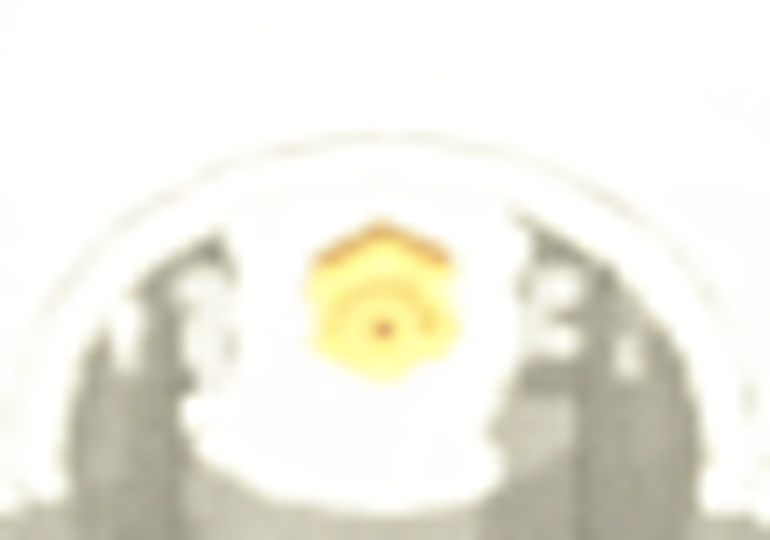

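```bash
python3 -m handwheel '{"twist":[[0,0,0],[0,0,0],[0,0,0]],"delta_pos":[[0,0,-0.04],[0,0,0],[0,0,0]],"hand":[0.754,0.754,0.754]}'; python3 avg.py 5
```

```text
t: 32.53
eef_pos: [0.5348, 0.1924, 0.1089]
tool_rot: [[0.499, -0.867, -0.001], [-0.867, -0.499, -0.0], [-0.0, 0.001, -1.0]]
contact_force: [0.1, 0.5, -3.1]
grip_width: 0.0234
32.7833 w mm 23.543712196114175 +- 0.027983072333791572 F [ 0.2523 -0.2725 -3.1476] M [ 0.0249 -0.055  -0.0099] p [0.5348 0.1924 0.1089]
```

```bash
python3 -m handwheel '{"twist":[[0,0,-0.6],[0,0,-0.7],[0,0,-0.7],[0,0,0]],"delta_pos":[[0,0,0],[0,0,0],[0,0,0],[0,0,0]],"hand":[0.754,0.754,0.754,0.754]}'; python3 avg.py 4;python3 -m handwheel '{"twist":[[0,0,-0.6],[0,0,-0.7],[0,0,-0.7],[0,0,0]],"delta_pos":[[0,0,0],[0,0,0],[0,0,0],[0,0,0]],"hand":[0.754,0.754,0.754,0.754]}'; python3 avg.py 4
```

```text
t: 33.12
eef_pos: [0.5348, 0.1925, 0.109]
tool_rot: [[0.616, -0.788, -0.0], [-0.788, -0.616, -0.0], [-0.0, 0.0, -1.0]]
contact_force: [-0.5, 0.3, -4.1]
grip_width: 0.0235
33.3167 w mm 23.584460595960802 +- 0.04067140750199331 F [ 0.0482  0.6304 -4.3238] M [ 0.0293 -0.0326 -0.0209] p [0.5348 0.1924 0.109 ]
t: 33.65
eef_pos: [0.5348, 0.1924, 0.109]
tool_rot: [[0.719, -0.695, -0.0], [-0.695, -0.719, -0.0], [-0.0, 0.0, -1.0]]
contact_force: [-0.4, -0.2, -4.8]
grip_width: 0.0236
33.85 w mm 23.586715992046706 +- 0.06278971212779959 F [ 0.3855  0.1127 -4.9688] M [ 0.0174 -0.0347  0.0173] p [0.5348 0.1924 0.109 ]
```

```bash
python3 -m handwheel '{"twist":[[0,0,-0.6],[0,0,-0.7],[0,0,-0.7],[0,0,0]],"delta_pos":[[0,0,0],[0,0,0],[0,0,0],[0,0,0]],"hand":[0.754,0.754,0.754,0.754]}'; python3 avg.py 3;python3 -m handwheel '{"twist":[[0,0,-0.6],[0,0,-0.7],[0,0,-0.7],[0,0,0]],"delta_pos":[[0,0,0],[0,0,0],[0,0,0],[0,0,0]],"hand":[0.754,0.754,0.754,0.754]}'; python3 avg.py 3; python3 look.py tu2
python3 - <<'E'
from h import *
a=cv2.imread("pics/tu2.png");a=cv2.resize(a[170:215,225:280],None,fx=14,fy=12,interpolation=cv2.INTER_CUBIC)
cv2.imwrite("pics/tu2c.png",a)
E
```

```text
t: 34.18
eef_pos: [0.5349, 0.1925, 0.1091]
tool_rot: [[0.809, -0.588, -0.0], [-0.588, -0.809, -0.0], [-0.0, 0.0, -1.0]]
contact_force: [-0.5, 0.5, -3.8]
grip_width: 0.0238
34.3333 w mm 23.561503834314838 +- 0.10685787702991467 F [-0.0663  0.0159 -4.9261] M [ 0.0166 -0.0458 -0.0457] p [0.5349 0.1925 0.1091]
t: 34.67
eef_pos: [0.5349, 0.1925, 0.1092]
tool_rot: [[0.882, -0.47, -0.0], [-0.47, -0.882, -0.0], [-0.0, 0.0, -1.0]]
contact_force: [-0.4, 0.0, -4.8]
grip_width: 0.0239
34.8167 w mm 23.65790669115794 +- 0.11633386287595988 F [-0.3055  0.2717 -3.9747] M [-0.0406  0.0098  0.0136] p [0.535  0.1925 0.1092]
34.8167 [0.535  0.1925 0.1092] yaw -0.491046373856574 z [-0.0001 -0.0001 -1.    ] j [ 0.223   0.307   1.618  -0.0001  1.2166  0.7141] w 0.023829609723578487 F [-0.5276  0.1377 -4.448 ] [-0.0863  0.0225  0.0043]
```

View pics/tu2c.png

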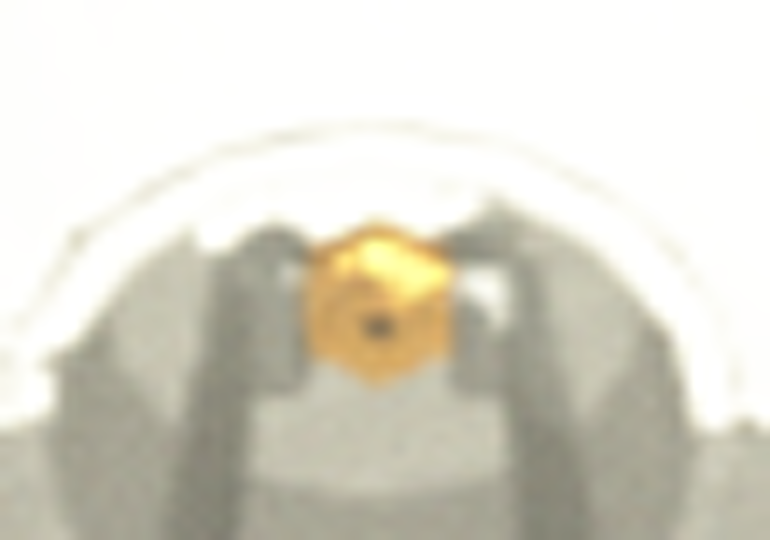

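```bash
python3 -m handwheel '{"twist":[[0,0,-0.6],[0,0,-0.7],[0,0,-0.7],[0,0,0]],"delta_pos":[[0,0,0],[0,0,0],[0,0,0],[0,0,0]],"hand":[0.754,0.754,0.754,0.754]}'; python3 avg.py 3;python3 -m handwheel '{"twist":[[0,0,-0.6],[0,0,-0.7],[0,0,-0.7],[0,0,0]],"delta_pos":[[0,0,0],[0,0,0],[0,0,0],[0,0,0]],"hand":[0.754,0.754,0.754,0.754]}'; python3 avg.py 3
```

```text
t: 35.2
eef_pos: [0.535, 0.1925, 0.1093]
tool_rot: [[0.939, -0.343, 0.0], [-0.343, -0.939, -0.0], [0.0, 0.0, -1.0]]
contact_force: [-0.2, 0.4, -4.4]
grip_width: 0.0235
35.35 w mm 23.599990285734926 +- 0.07338363497130296 F [ 0.2804 -0.1897 -3.778 ] M [-0.0373  0.0167 -0.0038] p [0.535  0.1925 0.1093]
t: 35.68
eef_pos: [0.5351, 0.1925, 0.1095]
tool_rot: [[0.978, -0.209, 0.0], [-0.209, -0.978, -0.0], [0.0, -0.0, -1.0]]
contact_force: [0.1, 0.5, -2.8]
grip_width: 0.0238
35.8333 w mm 23.870905316772408 +- 0.05520129840892954 F [-0.0719 -0.3204 -2.2751] M [-0.0492  0.0754  0.0123] p [0.5351 0.1925 0.1094]
```

```bash
python3 -m handwheel '{"twist":[[0,0,0],[0,0,0],[0,0,0]],"delta_pos":[[0,0,-0.04],[0,0,0],[0,0,0]],"hand":[0.754,0.754,0.754]}'; python3 avg.py 4
```

```text
t: 36.08
eef_pos: [0.5351, 0.1926, 0.1112]
tool_rot: [[0.978, -0.209, 0.0], [-0.209, -0.978, 0.0], [0.0, -0.0, -1.0]]
contact_force: [-0.7, 0.4, -1.8]
grip_width: 0.0235
36.2833 w mm 23.60842554457894 +- 0.043546723949143995 F [-0.7196 -0.2217 -0.5658] M [-0.0242  0.1633 -0.0017] p [0.5351 0.1925 0.1111]
```

```bash
python3 -m handwheel '{"twist":[[0,0,0],[0,0,0],[0,0,0],[0,0,0]],"delta_pos":[[0,0,-0.05],[0,0,-0.05],[0,0,0],[0,0,0]],"hand":[0.754,0.754,0.754,0.754]}'; python3 avg.py 2; python3 look.py up1
python3 - <<'E'
from h import *
a=cv2.imread("pics/up1.png");a=cv2.resize(a[165:225,215:290],None,fx=10,fy=9.5,interpolation=cv2.INTER_CUBIC)
cv2.imwrite("pics/up1c.png",a)
E
```

```text
t: 36.62
eef_pos: [0.5353, 0.1925, 0.1151]
tool_rot: [[0.978, -0.209, 0.001], [-0.209, -0.978, 0.0], [0.001, -0.0, -1.0]]
contact_force: [-1.4, -0.2, -1.7]
grip_width: 0.0236
36.7167 w mm 23.724328097175924 +- 0.015143595432138786 F [-0.2362  0.2657 -0.9375] M [-0.0457  0.0327 -0.01  ] p [0.5352 0.1925 0.115 ]
36.7167 [0.5352 0.1925 0.115 ] yaw -0.21022272403532488 z [ 0.0006 -0.     -1.    ] j [ 0.223   0.3026  1.6092 -0.0002  1.2292  0.4333] w 0.023745744375219143 F [-0.2176  0.1084 -0.7765] [-0.0932  0.0183 -0.021 ]
```

View pics/up1c.png

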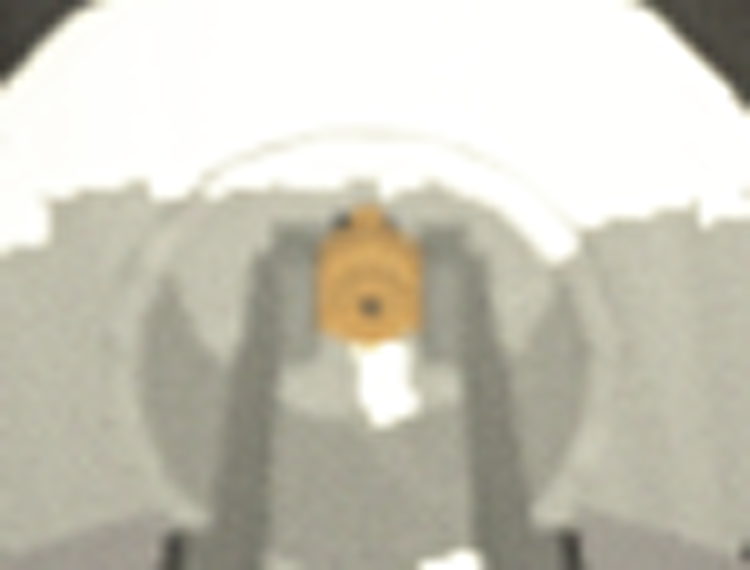

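```bash
python3 -m handwheel '{"twist":[[0,0,0],[0,0,0],[0,0,0],[0,0,0],[0,0,0],[0,0,0],[0,0,0],[0,0,0]],"delta_pos":[[0,0,-0.15],[0,0,-0.3],[0,0,-0.4],[0,0,-0.5],[0,0,-0.5],[0,0,-0.5],[0,0,-0.4],[0,0,-0.2]],"hand":[0.754,0.754,0.754,0.754,0.754,0.754,0.754,0.754]}'; python3 - <<'E'
from h import *;import pickle
from plant import robot
def cups(im,info,fish):
    hsv=cv2.cvtColor(im,cv2.COLOR_BGR2HSV);m=cv2.inRange(hsv,(165,60,80),(179,200,255))|cv2.inRange(hsv,(0,60,80),(3,150,255))
    cs,_=cv2.findContours(cv2.morphologyEx(m,cv2.MORPH_CLOSE,np.ones((3,3))),cv2.RETR_EXTERNAL,cv2.CHAIN_APPROX_NONE)
    for c in cs:
        if cv2.contourArea(c)<150: continue
        M=cv2.moments(c);e=cv2.fitEllipse(c);print(cv2.contourArea(c),e, onz(info,*e[0],.035,fish)[:2],onz(info,*e[0],.025,fish)[:2])
for n in ("rest1","back1","air1"):
    i,o=pickle.load(open(f"pics/{n}.pkl","rb"));print(n);cups(cv2.imread(f"pics/{n}.png"),i,True)
print("top");cups(cv2.imread("pics/a_top.png"),robot.camera_info("top"),False)
print("scene");cups(cv2.imread("pics/a_scene.png"),robot.camera_info("scene"),False)
E
```

```text
t: 37.43
eef_pos: [0.5364, 0.1928, 0.2358]
tool_rot: [[0.978, -0.209, 0.005], [-0.209, -0.978, 0.001], [0.005, -0.002, -1.0]]
contact_force: [0.2, -0.3, -1.0]
grip_width: 0.0231
rest1
1229.5 ((129.73915100097656, 183.53878784179688), (39.162349700927734, 40.285621643066406), 38.190338134765625) [ 0.4505 -0.201 ] [ 0.4466 -0.1975]
1815.5 ((173.10665893554688, 87.9245834350586), (46.856414794921875, 49.44279479980469), 86.45445251464844) [ 0.5999 -0.2298] [ 0.5998 -0.227 ]
back1
1005.5 ((170.21998596191406, 242.45599365234375), (35.577152252197266, 36.28939437866211), 38.2862548828125) [ 0.4508 -0.2022] [ 0.4469 -0.1978]
1513.5 ((153.57882690429688, 150.89804077148438), (41.56179428100586, 46.573448181152344), 61.479888916015625) [ 0.5993 -0.2296] [ 0.5989 -0.2259]
air1
1086.0 ((165.85145568847656, 248.50401306152344), (36.93260192871094, 37.800758361816406), 36.949501037597656) [ 0.4516 -0.2028] [ 0.4475 -0.1981]
1710.5 ((147.39520263671875, 153.30934143066406), (44.02605438232422, 49.75260543823242), 59.849945068359375) [ 0.5993 -0.2297] [ 0.5989 -0.2258]
top
283.0 ((327.4325256347656, 215.34654235839844), (18.78709602355957, 19.332923889160156), 94.92303466796875) [ 0.4464 -0.1984] [ 0.4482 -0.2003]
344.5 ((340.1532897949219, 167.37376403808594), (19.020339965820312, 23.194839477539062), 43.429039001464844) [ 0.6026 -0.2366] [ 0.6058 -0.2389]
scene
443.5 ((168.40306091308594, 242.0181427001953), (20.818279266357422, 27.530298233032227), 169.11737060546875) [ 0.5987 -0.2357] [ 0.5899 -0.2385]
240.5 ((186.3916473388672, 210.0882110595703), (17.366785049438477, 17.9860782623291), 17.090476989746094) [ 0.4624 -0.1952] [ 0.4519 -0.1975]
```

```bash
python3 -m handwheel '{"twist":[[0,0,0],[0,0,0],[0,0,0],[0,0,0]],"delta_pos":[[0,0,0],[0,0,0],[0,0,0],[0,0,0]],"hand":[0.754,0.754,0.754,0.754]}'; python3 avg.py 3; python3 look.py up2
python3 - <<'E'
from h import *
a=cv2.imread("pics/up2.png");a=cv2.resize(a[150:250,195:310],None,fx=6,fy=6,interpolation=cv2.INTER_CUBIC)
cv2.imwrite("pics/up2c.png",a)
E
```

```text
t: 37.77
eef_pos: [0.5342, 0.1923, 0.2314]
tool_rot: [[0.978, -0.209, -0.003], [-0.209, -0.978, -0.001], [-0.002, 0.001, -1.0]]
contact_force: [-0.5, 0.4, -1.5]
grip_width: 0.0236
37.9167 w mm 23.599716708833967 +- 0.028940514018646942 F [ 0.0946  0.3375 -0.6533] M [-0.0674 -0.0564  0.0265] p [0.5346 0.1924 0.2319]
37.9167 [0.5346 0.1924 0.2319] yaw -0.21021483965337812 z [-0.0016 -0.0005 -1.    ] j [ 0.2231  0.2391  1.4061 -0.0001  1.498   0.4333] w 0.023602787388343552 F [ 0.3289 -0.1733  0.0099] [-0.0863 -0.0128  0.045 ]
```

View pics/up2c.png

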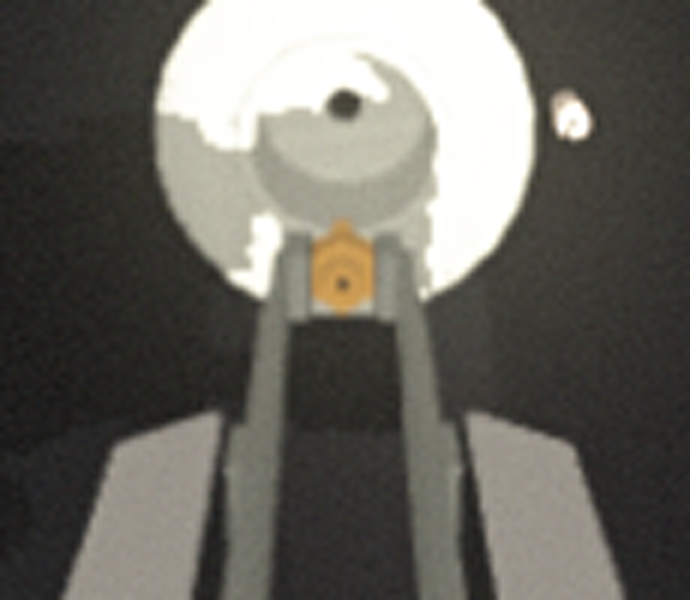

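```bash
python3 -m handwheel '{"twist":[[0,0,0],[0,0,0],[0,0,0],[0,0,0],[0,0,0],[0,0,0],[0,0,0],[0,0,0]],"delta_pos":[[0,0.3,0],[0,0.6,0],[0,0.8,0],[0,0.85,0],[0,0.85,0],[0,0.85,0],[0,0.85,0],[0,0.85,0]],"hand":[0.754,0.754,0.754,0.754,0.754,0.754,0.754,0.754]}'
python3 -m handwheel '{"twist":[[0,0,0],[0,0,0],[0,0,0],[0,0,0],[0,0,0],[0,0,0],[0,0,0],[0,0,0]],"delta_pos":[[0,0.85,0],[0,0.85,0],[0,0.85,0],[0,0.8,0],[0,0.5,0.3],[0,0.25,0.4],[0,0,0.4],[0,0,0.4]],"hand":[0.754,0.754,0.754,0.754,0.754,0.754,0.754,0.754]}'
python3 -m handwheel '{"twist":[[0,0,0],[0,0,0],[0,0,0],[0,0,0],[0,0,0]],"delta_pos":[[0,0,0.3],[0,0,0.2],[0,0,0],[0,0,0],[0,0,0]],"hand":[0.754,0.754,0.754,0.754,0.754]}'
python3 look.py cu1
python3 - <<'E'
from h import *
a=cv2.imread("pics/cu1.png");a=cv2.resize(a[120:280,160:340],None,fx=4.2,fy=3.7,interpolation=cv2.INTER_CUBIC)
cv2.imwrite("pics/cu1c.png",a)
E
```

```text
t: 38.63
eef_pos: [0.4841, -0.0424, 0.2329]
tool_rot: [[0.978, -0.209, -0.0], [-0.209, -0.978, -0.001], [0.0, 0.001, -1.0]]
contact_force: [0.1, -0.2, -0.4]
grip_width: 0.0235
t: 39.3
eef_pos: [0.4501, -0.2022, 0.1722]
tool_rot: [[0.978, -0.211, -0.0], [-0.211, -0.978, -0.001], [0.0, 0.001, -1.0]]
contact_force: [0.9, 0.7, -0.9]
grip_width: 0.0236
t: 39.72
eef_pos: [0.4515, -0.2011, 0.1537]
tool_rot: [[0.978, -0.209, 0.001], [-0.209, -0.978, -0.001], [0.001, 0.001, -1.0]]
contact_force: [-0.6, 1.0, -0.7]
grip_width: 0.0234
39.7167 [ 0.4515 -0.2011  0.1537] yaw -0.21014904099153395 z [ 0.0013 -0.001  -1.    ] j [-0.5597  0.1642  1.6991 -0.0002  1.2767 -0.3495] w 0.023437074928082207 F [-0.6005  0.9981 -0.72  ] [-0.001  -0.0825  0.016 ]
```

View pics/cu1c.png

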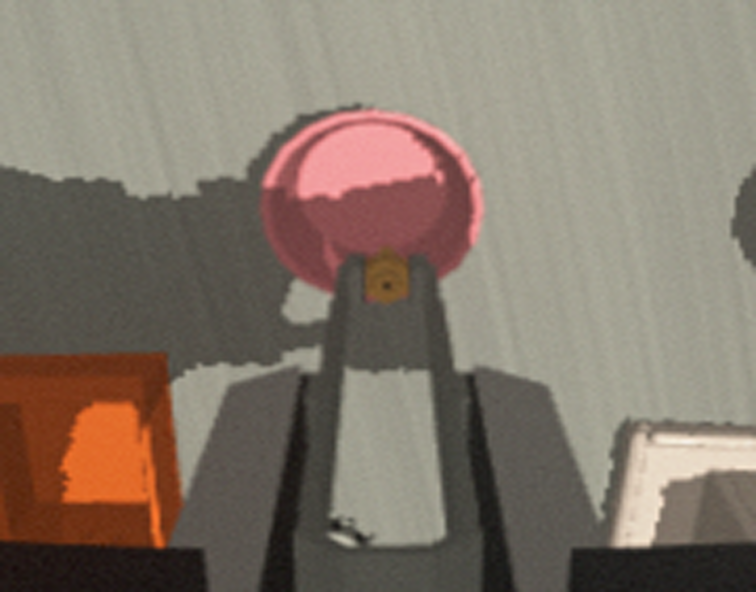

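```bash
python3 - <<'E'
from h import *;import pickle
i,o=pickle.load(open("pics/cu1.pkl","rb"));R=np.array(o['tool_rot']);p=np.array(o['eef_pos'])
f=lambda u,v:(160+(u+.5)/4.2-.5,120+(v+.5)/3.7-.5)
for q,z in(((373,202),.035),((374,188),.004),((386,284),.11)):
    X=onz(i,*f(*q),z,True);print(X,R.T@(X-p))
E
```

```text
[ 0.4486 -0.1961  0.035 ] [-0.0041 -0.0043  0.1186]
[ 0.4481 -0.1983  0.004 ] [-0.0042 -0.0022  0.1496]
[ 0.4513 -0.2003  0.11  ] [-0.0005 -0.0008  0.0437]
```

```bash
python3 -m handwheel '{"twist":[[0,0,0],[0,0,0],[0,0,0],[0,0,0],[0,0,0],[0,0,0],[0,0,0],[0,0,0]],"delta_pos":[[-0.09,-0.05,0.2],[0,0,0.4],[0,0,0.4],[0,0,0.4],[0,0,0.25],[0,0,0.15],[0,0,0.1],[0,0,0]],"hand":[0.754,0.754,0.754,0.754,0.754,0.754,0.754,0.754]}'
python3 -m handwheel '{"twist":[[0,0,0],[0,0,0],[0,0,0]],"delta_pos":[[0,0,0],[0,0,0],[0,0,0]],"hand":[0.754,0.754,0.754]}'
python3 look.py cu2
python3 - <<'E'
from h import *
a=cv2.imread("pics/cu2.png");a=cv2.resize(a[120:280,160:340],None,fx=4.2,fy=3.7,interpolation=cv2.INTER_CUBIC)
cv2.imwrite("pics/cu2c.png",a)
E
```

```text
t: 40.43
eef_pos: [0.4478, -0.1978, 0.0764]
tool_rot: [[0.978, -0.209, -0.001], [-0.209, -0.978, 0.0], [-0.001, -0.0, -1.0]]
contact_force: [0.4, 0.3, -0.7]
grip_width: 0.0236
t: 40.68
eef_pos: [0.4486, -0.1984, 0.0775]
tool_rot: [[0.978, -0.209, 0.001], [-0.209, -0.978, -0.001], [0.002, 0.001, -1.0]]
contact_force: [-0.8, 0.3, -0.9]
grip_width: 0.0236
40.6833 [ 0.4486 -0.1984  0.0775] yaw -0.2102496474132463 z [ 0.0014 -0.001  -1.    ] j [-0.5582  0.2232  1.8282 -0.0001  1.0886 -0.3479] w 0.02361229804419871 F [-0.7553  0.2584 -0.9371] [-0.0462 -0.0728 -0.0389]
```

View pics/cu2c.png

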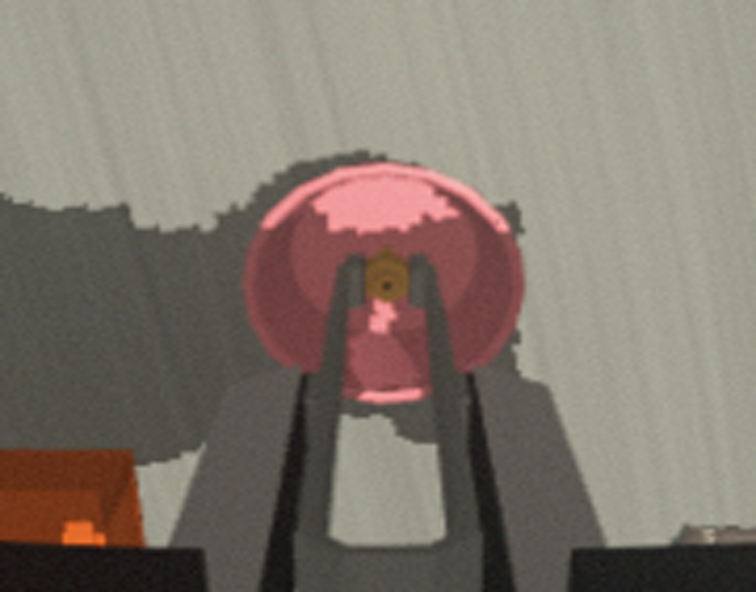

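```bash
python3 -m handwheel '{"twist":[[0,0,0],[0,0,0],[0,0,0],[0,0,0],[0,0,0]],"delta_pos":[[0,0,0.05],[0,0,0.05],[0,0,0],[0,0,0],[0,0,0]],"hand":[0.754,0.754,0.754,0.754,0.754]}'; python3 avg.py 3
```

```text
t: 41.15
eef_pos: [0.448, -0.198, 0.0728]
tool_rot: [[0.978, -0.209, -0.0], [-0.209, -0.978, -0.0], [-0.0, 0.0, -1.0]]
contact_force: [-0.0, 0.2, -1.0]
grip_width: 0.0237
41.3 w mm 23.416558967278167 +- 0.14329582198779356 F [-0.1118  0.2458 -1.1305] M [-0.0393 -0.0445  0.0079] p [ 0.4481 -0.198   0.0729]
```

```bash
python3 -m handwheel '{"twist":[[0,0,0],[0,0,0],[0,0,0],[0,0,0],[0,0,0],[0,0,0],[0,0,0],[0,0,0]],"delta_pos":[[0,0,0],[0,0,0],[0,0,0],[0,0,0],[0,0,0],[0,0,0],[0,0,0],[0,0,0]],"hand":[0.75,0.746,0.742,0.735,0.725,0.715,0.71,0.71]}'; python3 look.py cu3
python3 - <<'E'
from h import *
a=cv2.imread("pics/cu3.png");a=cv2.resize(a[120:280,160:340],None,fx=4.2,fy=3.7,interpolation=cv2.INTER_CUBIC)
cv2.imwrite("pics/cu3c.png",a)
E
```

```text
t: 41.97
eef_pos: [0.448, -0.198, 0.0728]
tool_rot: [[0.978, -0.209, 0.0], [-0.209, -0.978, -0.0], [0.0, 0.0, -1.0]]
contact_force: [-0.0, 0.6, -0.7]
grip_width: 0.0271
41.9667 [ 0.448  -0.198   0.0728] yaw -0.210224968856084 z [ 0.     -0.0001 -1.    ] j [-0.5582  0.2279  1.8352 -0.0001  1.0784 -0.348 ] w 0.027128139241547305 F [-0.0276  0.6355 -0.6692] [-0.0049 -0.0693 -0.0011]
```

View pics/cu3c.png

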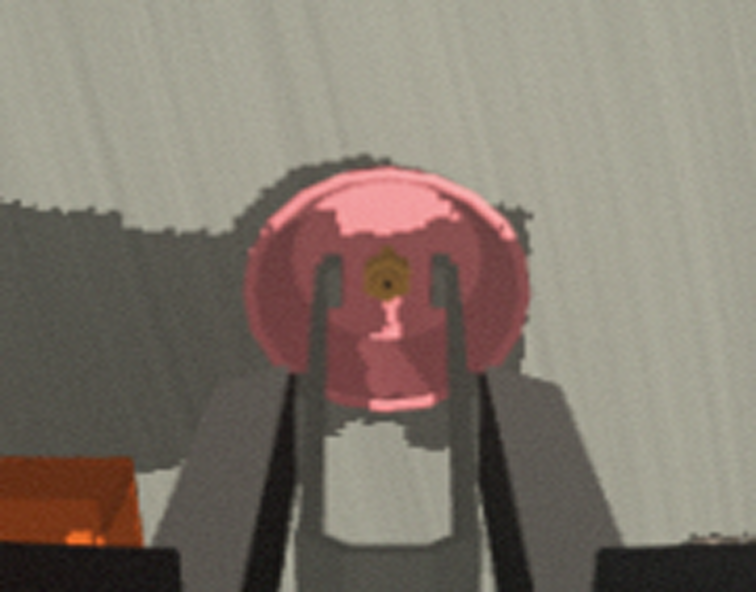

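```bash
python3 -m handwheel '{"twist":[[0,0,0],[0,0,0],[0,0,0],[0,0,0],[0,0,0],[0,0,0],[0,0,0],[0,0,0]],"delta_pos":[[0,0,-0.1],[0,0,-0.2],[0,0,-0.3],[0,0,-0.5],[0,0,-0.6],[0,0,-0.7],[0,0,-0.6],[0,0,-0.4]],"hand":[0.71,0.71,0.71,0.71,0.71,0.71,0.71,0.71]}'
python3 -m handwheel '{"twist":[[0,0,0.5],[0,0,0.98],[0,0,0.98],[0,0,0.98],[0,0,0.98],[0,0,0.98],[0,0,0.98],[0,0,0.98]],"delta_pos":[[0,0,0],[0,0,0],[0,0,0],[0,0,0],[0,0,0],[0,0,0],[0,0,0],[0,0,0]],"hand":[0.71,0.71,0.71,0.71,0.71,0.71,0.71,0.71]}'
python3 -m handwheel '{"twist":[[0,0,0.98],[0,0,0.98],[0,0,0.98],[0,0,0.98],[0,0,0.98],[0,0,0.98],[0,0,0.98],[0,0,0.98]],"delta_pos":[[0,0,0],[0,0,0],[0,0,0],[0,0,0],[0,0,0],[0,0,0],[0,0,0],[0,0,0]],"hand":[0.71,0.71,0.71,0.71,0.71,0.71,0.71,0.71]}'
python3 -m handwheel '{"twist":[[0,0,0.98],[0,0,0.98],[0,0,0.98],[0,0,0.98],[0,0,0.98],[0,0,0.98],[0,0,0.98],[0,0,0.98]],"delta_pos":[[0,0,0],[0,0,0],[0,0,0],[0,0,0],[0,0,0],[0,0,0],[0,0,0],[0,0,0]],"hand":[0.71,0.71,0.71,0.71,0.71,0.71,0.71,0.71]}'
python3 look.py rt1
```

```text
t: 42.68
eef_pos: [0.449, -0.1986, 0.2123]
tool_rot: [[0.978, -0.209, 0.004], [-0.209, -0.978, -0.002], [0.004, 0.002, -1.0]]
contact_force: [-0.3, 0.5, -1.7]
grip_width: 0.0271
t: 43.35
eef_pos: [0.4481, -0.198, 0.2097]
tool_rot: [[0.747, -0.665, 0.001], [-0.665, -0.747, -0.001], [0.001, -0.0, -1.0]]
contact_force: [0.4, -0.1, -0.1]
grip_width: 0.0272
t: 44.02
eef_pos: [0.4481, -0.198, 0.2097]
tool_rot: [[0.292, -0.957, 0.001], [-0.957, -0.292, -0.001], [0.001, -0.001, -1.0]]
contact_force: [0.4, 0.2, -0.6]
grip_width: 0.0272
t: 44.68
eef_pos: [0.448, -0.198, 0.2097]
tool_rot: [[-0.249, -0.969, 0.001], [-0.969, 0.249, -0.001], [0.0, -0.001, -1.0]]
contact_force: [0.5, 0.8, -0.6]
grip_width: 0.0275
44.6833 [ 0.448  -0.198   0.2097] yaw -1.8220883600327193 z [ 0.0008 -0.0006 -1.    ] j [-0.5582  0.1249  1.6061 -0.0001  1.4096  1.2639] w 0.02748588598254609 F [ 0.504   0.8485 -0.6007] [ 0.0169 -0.0372  0.0486]
```

View pics/rt1.png

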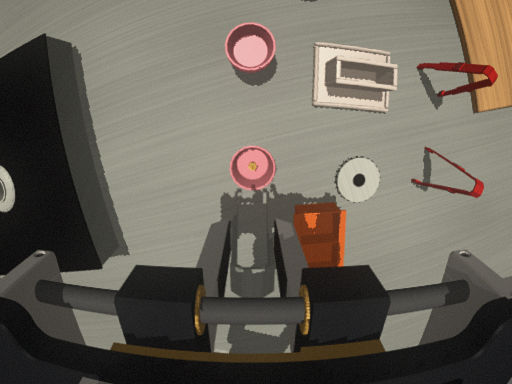

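```bash
python3 -m handwheel '{"twist":[[0,0,0.25],[0,0,0],[0,0,0],[0,0,0],[0,0,0],[0,0,0],[0,0,0],[0,0,0]],"delta_pos":[[0,0,0],[0.35,-0.34,0],[0.65,-0.63,0],[0.65,-0.63,0],[0.65,-0.63,0],[0.65,-0.63,0],[0.54,-0.54,0],[0,0,0]],"hand":[0.71,0.71,0.71,0.71,0.71,0.71,0.71,0.71]}'
python3 -m handwheel '{"twist":[[0,0,0],[0,0,0],[0,0,0],[0,0,0]],"delta_pos":[[0,0,0],[0,0,0],[0,0,0],[0,0,0]],"hand":[0.71,0.71,0.71,0.71]}'
python3 look.py rt2
python3 - <<'E'
from h import *
a=cv2.imread("pics/rt2.png");a=cv2.resize(a[100:260,165:345],None,fx=4,fy=3.7,interpolation=cv2.INTER_CUBIC)
cv2.imwrite("pics/rt2c.png",a)
E
```

```text
t: 45.4
eef_pos: [0.545, -0.3741, 0.2072]
tool_rot: [[-0.264, -0.965, 0.001], [-0.965, 0.264, -0.003], [0.003, -0.002, -1.0]]
contact_force: [0.1, -0.5, -0.4]
grip_width: 0.027
t: 45.73
eef_pos: [0.5422, -0.3671, 0.2096]
tool_rot: [[-0.261, -0.965, 0.0], [-0.965, 0.261, -0.0], [0.0, -0.0, -1.0]]
contact_force: [-0.5, 1.3, -0.4]
grip_width: 0.0273
45.7333 [ 0.5422 -0.3671  0.2096] yaw -1.8350591195004724 z [ 0.0004 -0.0001 -1.    ] j [-0.7014  0.3815  1.2516  0.0001  1.5081  1.1337] w 0.027319336899488126 F [-0.4837  1.3453 -0.3807] [0.079  0.0042 0.0108]
```

View pics/rt2c.png

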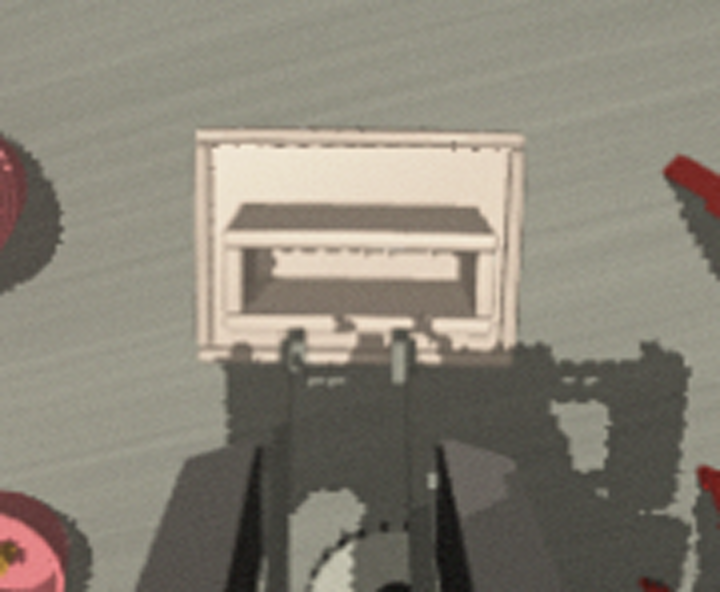

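```bash
python3 - <<'E'
from h import *;import pickle
i,o=pickle.load(open("pics/rt2.pkl","rb"));R=np.array(o['tool_rot']);p=np.array(o['eef_pos'])
f=lambda u,v:(165+(u+.5)/4-.5,100+(v+.5)/3.7-.5)
def c(P,z): return np.mean([onz(i,*f(*q),z,True) for q in P],0)
for n,P,z in(("pocket out",[(226,231),(497,236),(224,330),(496,333)],.068),("pocket in",[(246,248),(476,250),(244,313),(474,315)],.068),("saucer",[(195,130),(525,135),(198,360),(515,357)],.012),("tips",[(295,335),(402,335)],.157)):
    X=c(P,z);print(n,X,R.T@(X-p))
E
```

```text
pocket out [ 0.5374 -0.3693  0.068 ] [0.0034 0.0041 0.1416]
pocket in [ 0.5379 -0.3692  0.068 ] [0.0031 0.0037 0.1416]
saucer [ 0.5384 -0.3692  0.012 ] [0.003  0.0033 0.1976]
tips [ 0.5454 -0.3675  0.157 ] [-0.0004 -0.0032  0.0526]
```

```bash
python3 -m handwheel '{"twist":[[0,0,0.2],[0,0,0],[0,0,0],[0,0,0],[0,0,0],[0,0,0],[0,0,0],[0,0,0]],"delta_pos":[[0.075,0.065,0.2],[0,0,0.4],[0,0,0.5],[0,0,0.5],[0,0,0.4],[0,0,0.1],[0,0,0],[0,0,0]],"hand":[0.71,0.71,0.71,0.71,0.71,0.71,0.71,0.71]}'
python3 look.py rt3
python3 - <<'E'
from h import *
a=cv2.imread("pics/rt3.png");a=cv2.resize(a[120:280,165:345],None,fx=4,fy=3.7,interpolation=cv2.INTER_CUBIC)
cv2.imwrite("pics/rt3c.png",a)
E
```

```text
t: 46.45
eef_pos: [0.5394, -0.3706, 0.1254]
tool_rot: [[-0.276, -0.961, 0.001], [-0.961, 0.276, -0.001], [0.0, -0.001, -1.0]]
contact_force: [0.7, 0.3, -0.3]
grip_width: 0.0275
46.45 [ 0.5394 -0.3706  0.1254] yaw -1.850162679786582 z [ 0.0005 -0.0006 -1.    ] j [-0.7082  0.4201  1.397  -0.0001  1.3237  1.142 ] w 0.027520112483440776 F [ 0.665   0.2943 -0.2973] [ 0.0746 -0.0185 -0.0218]
```

View pics/rt3c.png

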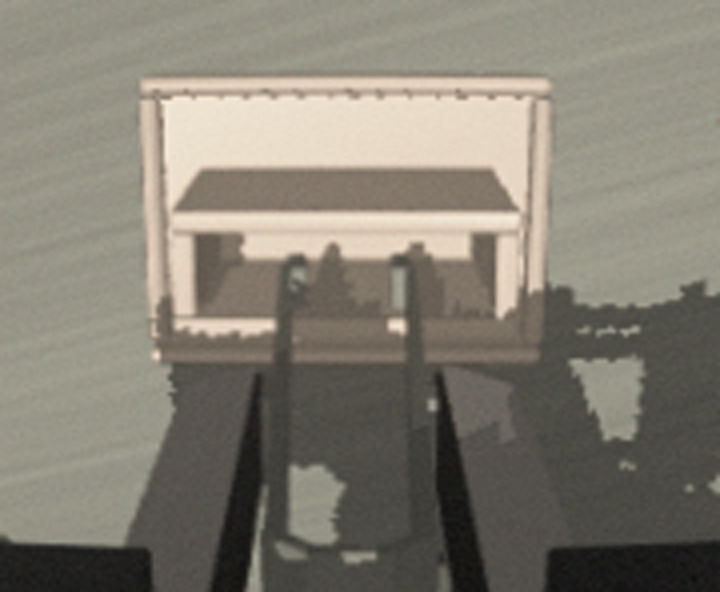

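```bash
python3 -m handwheel '{"twist":[[0,0,0],[0,0,0],[0,0,0],[0,0,0],[0,0,0],[0,0,0],[0,0,0],[0,0,0]],"delta_pos":[[0,0,0.15],[0,0,0.3],[0,0,0.3],[0,0,0.3],[0,0,0.25],[0,0,0.15],[0,0,0.1],[0,0,0]],"hand":[0.71,0.71,0.71,0.71,0.71,0.71,0.71,0.71]}'
python3 -m handwheel '{"twist":[[0,0,0],[0,0,0],[0,0,0]],"delta_pos":[[0,0,0],[0,0,0],[0,0,0]],"hand":[0.71,0.71,0.71]}'
```

```text
t: 47.17
eef_pos: [0.5391, -0.3704, 0.0622]
tool_rot: [[-0.276, -0.961, -0.001], [-0.961, 0.276, 0.001], [-0.0, 0.001, -1.0]]
contact_force: [-0.5, 0.3, -0.9]
grip_width: 0.0276
t: 47.42
eef_pos: [0.5398, -0.371, 0.0636]
tool_rot: [[-0.276, -0.961, 0.001], [-0.961, 0.276, -0.001], [0.001, -0.001, -1.0]]
contact_force: [-0.3, 0.3, -1.5]
grip_width: 0.0273
```

```bash
python3 -m handwheel '{"twist":[[0,0,0],[0,0,0],[0,0,0],[0,0,0]],"delta_pos":[[0,0,0.05],[0,0,0],[0,0,0],[0,0,0]],"hand":[0.71,0.71,0.71,0.71]}'
python3 -m handwheel '{"twist":[[0,0,0],[0,0,0],[0,0,0],[0,0,0],[0,0,0],[0,0,0],[0,0,0],[0,0,0]],"delta_pos":[[0,0,0],[0,0,0],[0,0,0],[0,0,0],[0,0,0],[0,0,0],[0,0,0],[0,0,0]],"hand":[0.69,0.67,0.65,0.63,0.61,0.59,0.56,0.5]}'
python3 -m handwheel '{"twist":[[0,0,0],[0,0,0],[0,0,0],[0,0,0],[0,0,0],[0,0,0],[0,0,0],[0,0,0]],"delta_pos":[[0,0,0],[0,0,0],[0,0,0],[0,0,0],[0,0,0],[0,0,0],[0,0,0],[0,0,0]],"hand":[0.4,0.2,0,0,0,0,0,0]}'
python3 look.py rt4
```

```text
t: 47.75
eef_pos: [0.5395, -0.3707, 0.0611]
tool_rot: [[-0.276, -0.961, 0.0], [-0.961, 0.276, -0.0], [0.0, -0.001, -1.0]]
contact_force: [-0.4, 0.2, 0.5]
grip_width: 0.0274
t: 48.42
eef_pos: [0.5392, -0.3707, 0.0607]
tool_rot: [[-0.276, -0.961, -0.0], [-0.961, 0.276, -0.0], [0.0, 0.0, -1.0]]
contact_force: [0.0, -0.0, -0.8]
grip_width: 0.0453
t: 49.08
eef_pos: [0.5394, -0.3706, 0.0608]
tool_rot: [[-0.276, -0.961, 0.0], [-0.961, 0.276, -0.0], [0.0, -0.0, -1.0]]
contact_force: [-0.1, -0.4, 0.3]
grip_width: 0.093
49.0833 [ 0.5394 -0.3706  0.0608] yaw -1.850110512644605 z [ 0.     -0.0001 -1.    ] j [-0.7082  0.4656  1.4885 -0.0001  1.1874  1.1419] w 0.0930439721450931 F [-0.1297 -0.4113  0.3304] [ 0.0566  0.0529 -0.0536]
```

View pics/rt4.png

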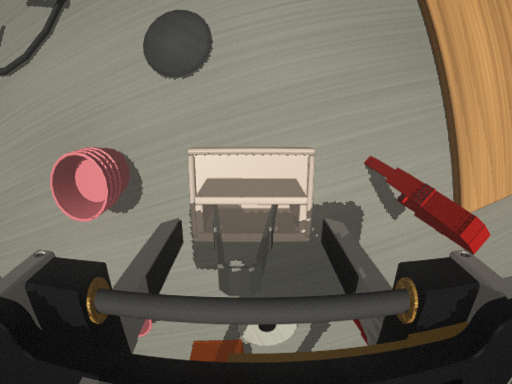

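```bash
python3 -m handwheel '{"twist":[[0,0,0],[0,0,0],[0,0,0],[0,0,0],[0,0,0],[0,0,0],[0,0,0],[0,0,0]],"delta_pos":[[0,0,-0.2],[0,0,-0.5],[0,0,-0.7],[0,0,-0.7],[0,0,-0.7],[0,0,-0.6],[0,0,-0.5],[0,0,-0.2]],"hand":[0,0,0,0,0,0,0,0]}'
python3 -m handwheel '{"twist":[[0,0,0],[0,0,0],[0,0,0],[0,0,0]],"delta_pos":[[0,0,0],[0,0,0],[0,0,0],[0,0,0]],"hand":[0,0,0,0]}'
python3 look.py fin; python3 look.py fins scene
python3 - <<'E'
from h import *
a=cv2.imread("pics/fin.png");a=cv2.resize(a[90:260,110:345],None,fx=3.3,fy=3.3,interpolation=cv2.INTER_CUBIC)
cv2.imwrite("pics/finc.png",a)
b=cv2.imread("pics/fins.png");b=cv2.resize(b[160:280,70:250],None,fx=4,fy=4,interpolation=cv2.INTER_CUBIC);cv2.imwrite("pics/finsc.png",b)
E
```

```text
t: 49.8
eef_pos: [0.5406, -0.3716, 0.2293]
tool_rot: [[-0.276, -0.961, 0.005], [-0.961, 0.276, -0.004], [0.003, -0.006, -1.0]]
contact_force: [0.5, -0.2, 0.1]
grip_width: 0.094
t: 50.13
eef_pos: [0.5386, -0.3699, 0.2229]
tool_rot: [[-0.276, -0.961, -0.003], [-0.961, 0.276, 0.002], [-0.001, 0.003, -1.0]]
contact_force: [-0.5, 0.7, -0.3]
grip_width: 0.0942
50.1333 [ 0.5386 -0.3699  0.2229] yaw -1.850171937830055 z [-0.0026  0.0022 -1.    ] j [-0.7082  0.3777  1.2257 -0.0001  1.5417  1.1419] w 0.09418230788287378 F [-0.519   0.7405 -0.3188] [-0.0209  0.0381  0.0406]
50.1833 [ 0.5387 -0.37    0.223 ] yaw -1.8501694126219967 z [-0.0024  0.002  -1.    ] j [-0.7083  0.3777  1.2253 -0.0001  1.5417  1.1419] w 0.0937666803834035 F [-0.2923 -0.7034 -0.8513] [0.0222 0.0173 0.0182]
```

View pics/finc.png

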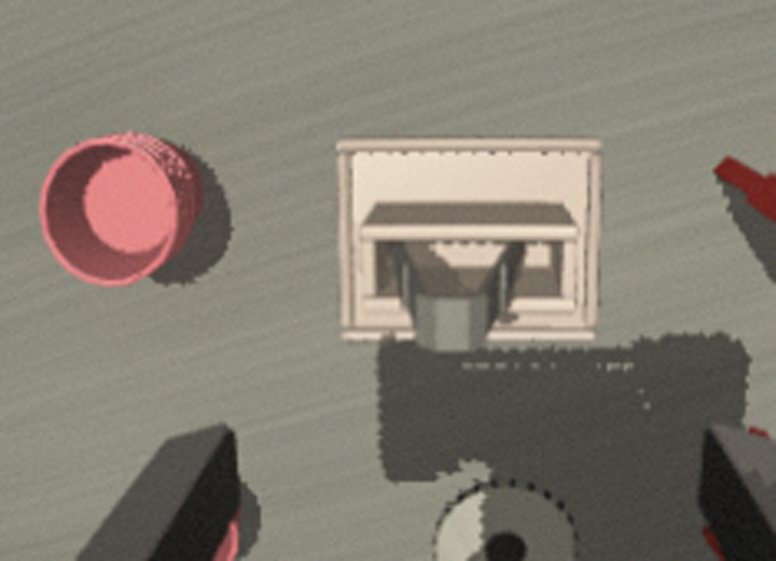

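View pics/finsc.png

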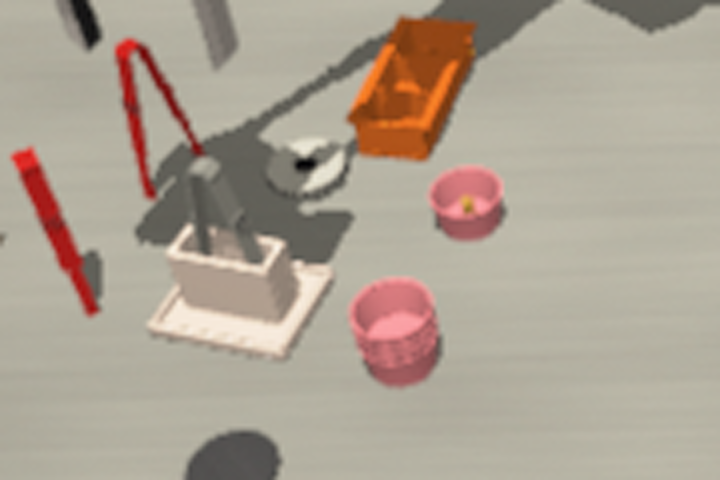

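```bash
python3 - <<'E'
from plant import robot
print(robot.hand_in()); print(robot.observe()['t'])
E
```

```text
the job is handed in; nothing more can be done
None
the job is handed in; nothing more can be done
```

I freed the jet, set it in the single pink cup and stood the tongs back in their rest. I handed in at about 50 s of the 72 s allowed. No verdict was reported.

- **Tongs:** The bare steel pair stood in the white rest at about (395, 182) in the top view. The red pairs at (433, 200) and (425, 240) were left alone.
- **First grip was wrong:** The fingers visibly end about 30 mm short of the reported TCP, so I first held the blades above the thumb plates. I put the tongs back and gripped again about 24 mm lower.
- **Turning and release:** I squeezed the jet across its flats and turned it anticlockwise under a light upward pull. At about 1.04 rad the pull fell from about 4 N to 1.7 N, and it was gone after a further 1.6 mm of lift. The picture then showed the jet clear of the empty seat hole.
- **Squeeze force not measured:** I set it by finger position and estimate 3 to 5 N per blade. I have no direct reading of it.
- **Last checks:** Before I left the cup, a close view showed the jet standing upright near its middle. The final pictures show the jet still in the cup. They also show the tongs upright in the slot, about 5 mm off its centre along its length. The gripper is open and clear, and the rest, cups and things near them look unmoved. The wide scene view showed nothing else disturbed, but I did not remeasure each bystander.

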